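Load the stone viewer

ROBOT

A 6-joint arm with a two-finger parallel gripper is mounted at the origin on the work surface. World frame = base frame: x ahead of the robot, y to its left, z up, the work surface at z = 0. Lengths are in m, angles in rad, forces in N, time in s.
With the tool pointing down it reaches from about 0.35 to 0.775 m from the base axis. Payload 5.5 kg.
Tool frame: the origin (TCP) lies at the very end of the fingers, on their centre line; the grasp point (between the pads) lies 19 mm behind it; z points along the fingers, y is the line along which they close (so a half turn about z gives the same grasp; the last joint's range is limited). The gripper opens to 85 mm and grips with 20 to 120 N. Pads are 22 mm wide; open, the fingers measure 114 mm over their backs; the gripper's body (76 mm by 85 mm) begins 54 mm behind the grasp point. The pads swing forward as they close: fully open they stand 13 mm farther back than shut.
Start: joints at [-1.395, 0.313, 0.046, 1.304, 0, 1.431], TCP at [0.179, -0.547, 0.2] pointing down, gripper open.
Joint ranges: [-2.76, 2.76], [-0.86, 1.69], [-1.03, 1.26], [-2.2, 2.34], [-1.47, 1.5], [-3.14, 3.14]. Speed limits (rad/s): [2.57, 2.57, 3.14, 3.14, 3.14, 3.14].

INTERFACE

Orientations are given as a unit quaternion [w, x, y, z].
In Python, from workcell import env gives the robot as it stands. The module is installed in compiled form; this text tells all that it offers.
- The arm moves only by the tool jog_arm, never from a script. Its argument "rows" is a list of rows, each a list of 6 numbers: the shift along the world's x, y, z in units of 40 mm (1.0 is 40 mm), then the turn, a rotation vector about the world's x, y, z in units of 6 degrees (1.0 is 6 degrees). In form: [[x, y, z, wx, wy, wz], ...]. A call has 1 to 12 rows; each row is the pose to reach, as a shift and turn from the pose commanded when the call began; what a row does not reach only later rows make up. A row lasts 1/12 s, in which the tool goes at most 41.7 mm and 7.16 degrees, less where a joint would pass 70% of its speed; a pose out of reach is approached as far as the arm can. A call with a gripper value outside its range is refused whole. "jaw" is the gripper command: -1 is fully open, 1 is shut, values between are in proportion, set as the call begins (left out, the last holds). The fingers move at their own pace and stop on an object; "force" is the grip in N (left out, the last holds). Time passes only in rows, so rows that repeat a pose let the fingers close. It gives the time, the measured TCP pose, the force, the opening and the grip force at its end, in the units of the state.
- env.get_state(): the state, without advancing time (a new reading comes with each control period).
- env.read_camera(name): name is "scene" or "top" or "wrist"; returns a dict with "pixels" (384x512x3 uint8, red, green, blue), "mtx" (3x3 intrinsics, pixels), "k1" (the pictures are not rectified: a ray, as slopes to the right and down, at radius r is drawn at 1 + k1 r^2 times it, then the intrinsics apply), "cam_to_world" (4x4, takes a point from camera to world coordinates). Camera axes: x right, y up, looking along -z (the intrinsics and any distortion apply to the point x, -y, -z); pixel columns grow to the right and rows downward; lengths in m; the calibration is good to about 2 mm. A picture is of the moment at which its call begins. There is no depth.
- env.hand_in(): hands the job in; it is judged then, once.
The state is a dict: "clock": time; "joint_pos": joint angles; "qvel": joint speeds; "tau": joint torques, N m; "tcp_pos": TCP position; "orientation": TCP orientation; "wrist_force": force on the tool from outside, world axes, zero at the start; "ft_torque": the same for the moment, N m; "finger_gap": finger opening in m; "grip_force": force on a finger pad.
Only numpy, scipy, OpenCV 4.12 (cv2) and the standard library are available. Lean on these libraries where they do the work, as an engineer would, in place of code of your own. Each camera call takes 0.05 s, during which the arm holds its last target. There are 200 camera calls.

TASK

Load every stone cell standing on the grey sorting pad into the stone viewer: swing the red-handled hold-down bar up, slide the carriage all the way out from beneath it by its blue tab, and stand each cell fully down in a nest of its own with its clear faces along the light path (the white line on its cap running straight across the carriage, from viewing side to lamp side). Then slide the loaded carriage gently all the way home into the housing and swing the bar fully down again. Leave the other tools on the bench where they are.

Things in the scene. Friction and masses are not known exactly. Their poses are not given: they have to be found in the camera images.
- viewer: Stone viewer, fixed: dark base 120 x 449 x 12 mm; origin at the centre of its underside. Its x axis is the light path (lamp box on the +x side, viewing lenses on the -x side), its y axis the slide direction. On the base (deck z = 12 mm) a track runs along y between two guide rails (top at z = 23 mm, x = 31 to 50 mm either side) to a 12 mm high stop at each end, at y = -212 and 212 mm
- viewer_home (a point): where the carriage's origin lies when fully home against the +y stop: on the deck, viewer frame (0, 129.5, 12) mm. A housing with a clear cover, 75 mm high over the bench, stands over this end from y = 56 to 224 mm, x = -56 to 56 mm (lamp box to x = 87 mm), open towards -y
- viewer_out (a point): where the carriage's origin lies when fully out against the -y stop: on the deck, viewer frame (0, -75.5, 12) mm, 205 mm from home; all nests are then in the open
- bar (a joint): hinge angle of the hold-down bar: 0 = fully down across the track, grows as it swings up about an axis along the viewer's y, 1.57 = upright, stop at 1.95. Stiff hinge: stays where left, about 2 N at the paddle moves it. When down, its 9 mm tongue sits in a 16 mm groove of the carriage and locks it; it only enters with the carriage within 3 mm of home
- bar_hinge (a point): hinge axis of the bar, at viewer frame (65, 42, 52) mm
- bar_paddle (a point): grip point in the red paddle at the bar's free end. Bar down: viewer frame (-75, 42, 74) mm, i.e. 140 mm from the hinge in -x and 22 mm above it. Paddle 12 mm thick along the viewer's y (grip its two flat sides; it can turn between the fingers as the bar swings), 26 mm wide, upright with the bar down, its top 11 mm above this point. The bar itself is 12 mm wide, 10 mm thick
- carriage: sliding cell carriage, loose in the track but held down by the rails' lips, 0.5 kg, slides easily (about 1 to 3 N). Flange 76 x 220 x 5 mm, on it a black block 58 (x) x 159 (y) x 18 mm with four square nests. Origin: underside, below the centre of the block; axes parallel to the viewer's. The flange runs from y = -137 to +83 mm
- carriage_tab (a point): grip point of the blue upright pull tab at the carriage's -y end (carriage frame 0, -127, 66 mm): tab 32 mm wide in x, 12 mm thick in y, top 12 mm above this point, 61 mm free below it
- nest0 (a point): centre of the floor of nest 0 (carriage frame 0, -57, 8 mm): square hole 31 mm wide with its sides along the carriage's x and y, 15 mm deep, its mouth bevelled 3.5 mm all round at 45 degrees; nests are 38 mm apart along y
- nest1 (a point): centre of the floor of nest 1 (carriage frame 0, -19, 8 mm): square hole 31 mm wide with its sides along the carriage's x and y, 15 mm deep, its mouth bevelled 3.5 mm all round at 45 degrees; nests are 38 mm apart along y
- nest2 (a point): centre of the floor of nest 2 (carriage frame 0, 19, 8 mm): square hole 31 mm wide with its sides along the carriage's x and y, 15 mm deep, its mouth bevelled 3.5 mm all round at 45 degrees; nests are 38 mm apart along y
- nest3 (a point): centre of the floor of nest 3 (carriage frame 0, 57, 8 mm): square hole 31 mm wide with its sides along the carriage's x and y, 15 mm deep, its mouth bevelled 3.5 mm all round at 45 degrees; nests are 38 mm apart along y
- cell0: stone cell, red stone, may be absent: square, 28 x 28 mm, 46 mm high; clear faces towards its own +x and -x, black faces +y and -y, brass foot; black cap 30 x 30 mm from z = 32 to 46 mm, to grip it by, with a white line on top along its own x. Origin at the centre of its underside, z up. About 90 g, heavy foot. Starts upright on the pad, turned any way; a half turn makes no difference
- cell1: stone cell, blue stone, may be absent: square, 28 x 28 mm, 46 mm high; clear faces towards its own +x and -x, black faces +y and -y, brass foot; black cap 30 x 30 mm from z = 32 to 46 mm, to grip it by, with a white line on top along its own x. Origin at the centre of its underside, z up. About 90 g, heavy foot. Starts upright on the pad, turned any way; a half turn makes no difference
- cell2: stone cell, green stone, may be absent: square, 28 x 28 mm, 46 mm high; clear faces towards its own +x and -x, black faces +y and -y, brass foot; black cap 30 x 30 mm from z = 32 to 46 mm, to grip it by, with a white line on top along its own x. Origin at the centre of its underside, z up. About 90 g, heavy foot. Starts upright on the pad, turned any way; a half turn makes no difference
- cell3: stone cell, orange stone, may be absent: square, 28 x 28 mm, 46 mm high; clear faces towards its own +x and -x, black faces +y and -y, brass foot; black cap 30 x 30 mm from z = 32 to 46 mm, to grip it by, with a white line on top along its own x. Origin at the centre of its underside, z up. About 90 g, heavy foot. Starts upright on the pad, turned any way; a half turn makes no difference
- pad: flat grey sorting pad with a green edge, 250 x 240 mm, under 1 mm thick, fixed; origin at its centre
- loupe: bystander, leave it: black steel loupe ring, 32 mm across, 20 mm high
- dish: bystander, leave it: small round brass dish, 68 mm across, 16 mm high
- pliers: bystander, leave it: pliers lying flat with red handles, 150 mm long
- hammer: bystander, leave it: small hammer lying flat, 200 mm long
- mandrel: bystander, leave it: tapered steel ring mandrel lying down, 290 mm long, 24 mm thick; origin at one end, its length along its own +y
- polish_jar: bystander, leave it: jar, 56 mm across, 70 mm high
- ring_box: bystander, leave it: white ring box with blue lid, 50 mm square, 38 mm high

How it is judged:
By the outcome, as a careful person would: the job done as asked, in the order asked, and still so for the second after the job is handed in, with the robot touching nothing.
Of cell0, cell1, cell2, cell3 only 2 to 4 are there at a start; the rules pass over those that are not, and their reading is None.
At some moment in a run one of cell0, cell1, cell2, cell3 may be knocked a few centimetres aside while the robot is not near it.
It also fails if it takes over 210 s, if anything falls off the work surface, if the arm or the gripper's body presses on something with over 40 N, if the wrist force passes 120 N, or if a joint passes its speed limit or range.

## Working session

There is one attempt and no reset: what is moved stays moved. The work goes in short steps, Python scripts to look and compute and a tool call to move; the robot and the scene stay as the last step left them, time stands still between calls to the robot, and variables do not carry over. Pictures are saved under pics/ and viewed, at most 14 in all, crops included, and the job is handed in when it is done.

Besides the shell and the picture viewer there is one more tool, called after "Request:" in YAML: its name, and indented under it one key for each argument. jog_arm: Moves the arm, as the interface text tells. Its arguments: {"type":"object","properties":{"rows":{"type":"array","items":{"type":"array","items":{"type":"number"}}},"jaw":{"type":"number"},"force":{"type":"number"}},"required":["rows"]}

```bash
mkdir -p pics; cat > h.py <<'E'
from workcell import env
import numpy as np, cv2
def shot(name,fn=None):
    c=env.read_camera(name)
    if fn: cv2.imwrite('pics/'+fn+'.png',c['pixels'][:,:,::-1])
    np.savez('last_%s.npz'%name,**{k:np.array(v) for k,v in c.items()})
    return c
def load(name): return dict(np.load('last_%s.npz'%name))
def ray(c,uv):
    uv=np.array(uv,float).reshape(-1,1,2)
    n=cv2.undistortPoints(uv,c['mtx'].astype(float),np.array([float(c['k1']),0,0,0])).reshape(-1,2)
    # opencv model: x(1+k1 r^2)
    d=np.c_[n[:,0],-n[:,1],-np.ones(len(n))]
    M=c['cam_to_world']; return M[:3,3], d@M[:3,:3].T
def at_z(c,uv,z):
    o,d=ray(c,uv); return o+d*((z-o[2])/d[:,2])[:,None]
def proj(c,P):
    P=np.atleast_2d(P).astype(float); M=c['cam_to_world']
    q=(P-M[:3,3])@M[:3,:3]; s=np.c_[q[:,0]/-q[:,2],-q[:,1]/-q[:,2]]
    r2=(s**2).sum(1,keepdims=True); s=s*(1+float(c['k1'])*r2)
    m=c['mtx']; return s@m[:2,:2].T+m[:2,2]
E
python3 - <<'E'
from h import *
a=shot('scene');b=shot('top')
for n,c in(('scene',a),('top',b)):
    print(n,c['mtx'].round(1).tolist(),c['k1'],c['cam_to_world'].round(3).tolist())
    cv2.imwrite('pics/%s0.png'%n,cv2.resize(c['pixels'][:,:,::-1],(800,600),interpolation=cv2.INTER_CUBIC))
s=env.get_state();print(s)
E
```

```text
scene [[395.7, 0.0, 251.3], [0.0, 395.7, 192.7], [0.0, 0.0, 1.0]] 0.04160648109078819 [[0.692, -0.527, 0.493, 1.151], [0.722, 0.486, -0.493, -0.619], [0.02, 0.697, 0.717, 0.991], [0.0, 0.0, 0.0, 1.0]]
top [[476.1, 0.0, 259.4], [0.0, 476.1, 189.4], [0.0, 0.0, 1.0]] -0.18847495802393568 [[0.024, 0.995, -0.092, 0.386], [-1.0, 0.023, -0.004, 0.002], [-0.002, 0.092, 0.996, 1.519], [0.0, 0.0, 0.0, 1.0]]
{'clock': 0.1, 'joint_pos': array([-1.39459251e+00,  3.13916355e-01,  4.51097979e-02,  1.30361684e+00,
        1.18324658e-05,  1.43119709e+00]), 'qvel': array([-0.00044196, -0.00200935,  0.00354505, -0.00290905,  0.00058054,
       -0.00149178]), 'tau': array([ 2.90095006e-03, -4.81727457e+01,  2.99244064e+01,  1.27516792e-02,
       -8.64258323e-05, -3.81125403e-06]), 'tcp_pos': array([ 0.17848929, -0.54606542,  0.19921022]), 'orientation': array([-8.13505305e-04,  9.87559109e-01,  1.57246129e-01, -8.97344880e-06]), 'wrist_force': array([ 0.55688695,  0.24027024, -0.67586037]), 'ft_torque': array([ 0.01664368, -0.04864671, -0.04339322]), 'grip_force': 0.0, 'finger_gap': 0.08552956398229046}
```

View pics/top0.png

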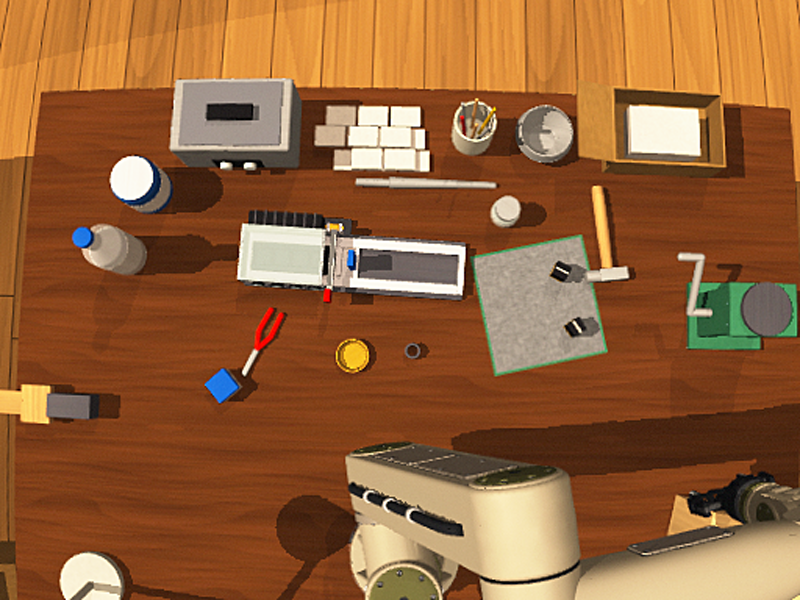

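View pics/scene0.png

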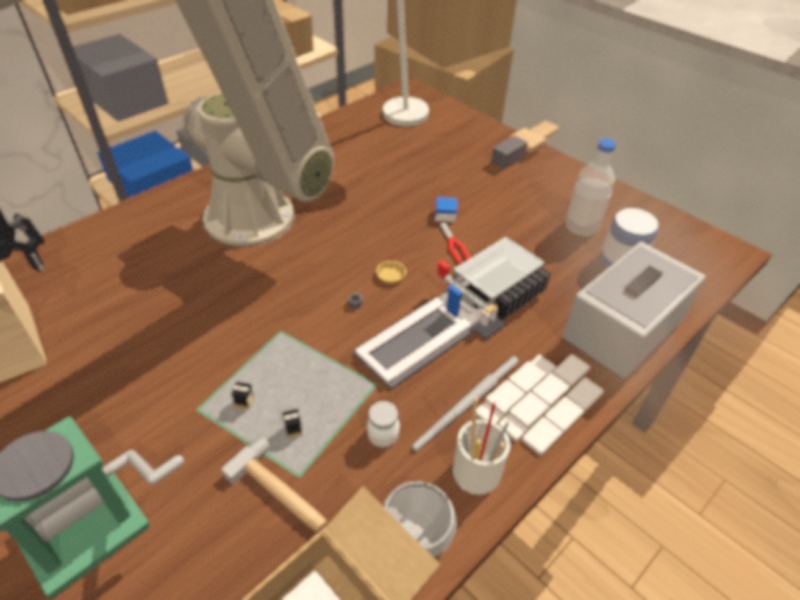

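The top picture (800x600 scale) shows the viewer at about (238–467, 220–300), with the tab at (351,260) and the paddle at (327,295). There are two cells on the pad, at about (562,271) and (576,327), and the first is near the hammer head. I'll zoom in on the viewer and pad.

```bash
python3 - <<'E'
from h import *
c=load('top');im=c['pixels'][:,:,::-1]
a=cv2.resize(im[125:205,150:310],(800,400),interpolation=cv2.INTER_CUBIC)
b=cv2.resize(im[145:245,290:400],(220*1,200),interpolation=cv2.INTER_CUBIC)
out=np.zeros((600,800,3),np.uint8);out[:400]=a;out[400:,:220]=b
b=cv2.resize(im[160:220,345:385],(133,200),interpolation=cv2.INTER_CUBIC);out[400:,230:363]=b
cv2.imwrite('pics/z1.png',out)
f=lambda u,v:at_z(c,[[u*.64,v*.64]],.024)[0].round(3)
for p in((467,243),(465,299),(238,285),(242,222)):print(p,f(*p))
hsv=cv2.cvtColor(c['pixels'],cv2.COLOR_RGB2HSV);H,S,V=cv2.split(hsv)
for nm,m,z,box in(('blue',(H>100)&(H<125)&(S>150),.09,(150,180,210,235)),('red',((H<5)|(H>175))&(S>200),.074,(180,200,200,215))):
    y0,y1,x0,x1=box;v,u=np.nonzero(m[y0:y1,x0:x1]);print(nm,len(u),u.mean()+x0,v.mean()+y0,at_z(c,[[u.mean()+x0,v.mean()+y0]],z).round(4))
E
```

```text
(467, 243) [ 0.636 -0.114  0.024]
(465, 299) [ 0.521 -0.112  0.024]
(238, 285) [0.539 0.351 0.024]
(242, 222) [0.67  0.349 0.024]
blue 57 224.56140350877192 165.91228070175438 [[0.5874 0.1158 0.09  ]]
red 41 209.17073170731706 188.97560975609755 [[0.5176 0.162  0.074 ]]
```

View pics/z1.png

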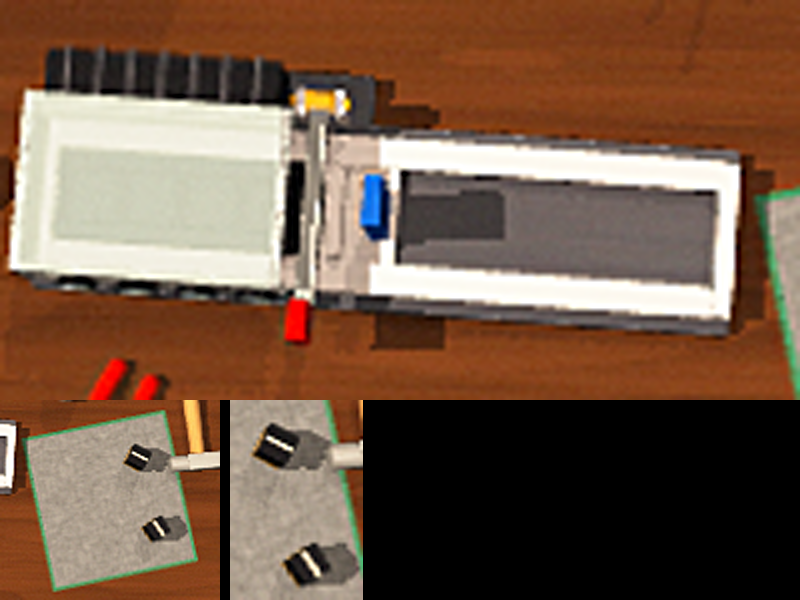

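```bash
cat > fit.py <<'E'
from h import *
from scipy.optimize import least_squares
def V(p,q):
    q=np.atleast_2d(q)/1000.;c,s=np.cos(p[2]),np.sin(p[2])
    return np.c_[p[0]+c*q[:,0]-s*q[:,1],p[1]+s*q[:,0]+c*q[:,1],q[:,2]]
E
python3 - <<'E'
from fit import *
c=load('top')
M=[(-60,-224.5,12),(60,-224.5,12),(50,-224.5,24),(-50,-224.5,24),(0,2.5,90),(56,224,75),(-56,224,75),(-56,56,75)]
P=np.array([(727,334),(741,150),(741,158),(733,320),(373,203),(24,92),(10,272),(275,288)])/5+[150,125]
r=least_squares(lambda p:(proj(c,V(p,M))-P).ravel(),[.58,.12,0],loss='soft_l1')
print(r.x,(proj(c,V(r.x,M))-P).round(1).tolist())
p=r.x
for n,q in dict(paddle=(-75,42,74),hinge=(65,42,52),tabh=(0,2.5,78),tabout=(0,-202.5,78),n0=(0,-132.5,20),n3=(0,-18.5,20)).items():
    w=V(p,q)[0];print(n,w.round(4),np.hypot(*w[:2]).round(3))
# cells
im=c['pixels'];g=cv2.cvtColor(im,cv2.COLOR_RGB2GRAY)
for x0,y0,x1,y1 in((350,165,372,183),(356,200,378,216)):
    s=g[y0:y1,x0:x1]
    S=im[y0:y1,x0:x1].astype(int);print(s.tolist()) if 0 else None
    v,u=np.nonzero(s>190);uv=np.c_[u+x0,v+y0].astype(float)
    w=at_z(c,uv,.046);m=w.mean(0);e=np.linalg.svd(w[:,:2]-m[:2])
    v,u=np.nonzero(s<40);d=at_z(c,np.c_[u+x0,v+y0].astype(float),.046).mean(0)
    print('cell line',len(uv),m.round(4),'ang',np.degrees(np.arctan2(e[2][0,1],e[2][0,0])).round(1),e[1].round(4),'dark',d.round(4))
E
```

```text
[ 0.58961009  0.11469756 -0.04314102] [[0.4, 0.2], [-0.2, -0.2], [-0.1, 0.7], [-0.4, -0.5], [-0.5, -0.4], [0.3, 0.2], [-0.2, -0.1], [0.7, 0.2]]
paddle [0.5165 0.1599 0.074 ] 0.541
hinge [0.6564 0.1539 0.052 ] 0.674
tabh [0.5897 0.1172 0.078 ] 0.601
tabout [ 0.5809 -0.0876  0.078 ] 0.587
n0 [ 0.5839 -0.0177  0.02  ] 0.584
n3 [0.5888 0.0962 0.02  ] 0.597
cell line 9 [ 0.5827 -0.3051  0.046 ] ang -115.5 [0.0235 0.0029] dark [ 0.5796 -0.3014  0.046 ]
cell line 14 [ 0.4695 -0.3358  0.046 ] ang -143.5 [0.0262 0.006 ] dark [ 0.4682 -0.3303  0.046 ]
```

Request:
jog_arm:
  rows:
    - [4.2, 8.8, 0, 0, 0, 13]
    - [4.2, 8.8, 0, 0, 0, 13]
    - [4.2, 8.8, 0, 0, 0, 13]
    - [4.2, 8.8, 0, 0, 0, 13]
    - [4.2, 8.8, 0, 0, 0, 13]
    - [4.2, 8.8, 0, 0, 0, 13]
    - [4.2, 8.8, 0, 0, 0, 13]
    - [4.2, 8.8, 0, 0, 0, 13]
    - [4.2, 8.8, 0, 0, 0, 13]
    - [4.2, 8.8, 0, 0, 0, 13]
    - [4.2, 8.8, 0, 0, 0, 13]
    - [4.2, 8.8, 0, 0, 0, 13]
  jaw: 0.2
  force: 40

```text
clock: 1.1
tcp_pos: [0.3468, -0.1932, 0.1999]
orientation: [-0.0, 0.666, 0.746, -0.0]
wrist_force: [0.8, -0.2, -0.6]
finger_gap: 0.0345
grip_force: 0.0
```

Request:
jog_arm:
  rows:
    - [4.16, 8.84, 0, 0, 0, 13.5]
    - [4.16, 8.84, 0, 0, 0, 13.5]
    - [4.16, 8.84, 0, 0, 0, 13.5]
    - [4.16, 8.84, 0, 0, 0, 13.5]
    - [4.16, 8.84, 0, 0, 0, 13.5]
    - [4.16, 8.84, 0, 0, 0, 13.5]
    - [4.16, 8.84, 0, 0, 0, 13.5]
    - [4.16, 8.84, 0, 0, 0, 13.5]
    - [4.16, 8.84, -1.5, 0, 0, 13.5]
    - [4.16, 8.84, -1.5, 0, 0, 13.5]
    - [4.16, 8.84, -1.5, 0, 0, 13.5]
    - [4.16, 8.84, -1.5, 0, 0, 13.5]

```text
clock: 2.1
tcp_pos: [0.5117, 0.1596, 0.1367]
orientation: [-0.003, 0.024, 1.0, -0.001]
wrist_force: [-0.2, -0.1, -0.4]
finger_gap: 0.0344
grip_force: 0.0
```

```bash
python3 - <<'E'
from fit import *
c=shot('wrist','w1'); s=env.get_state(); print(s['tcp_pos'],s['orientation'],c['k1'],c['mtx'][0,0])
p=[.5896,.1147,-.0431]
print(proj(c,V(p,[(-75,42,85),(-75,36,85),(-75,48,85),(-62,42,85),(-88,42,85)])).round(0))
print(proj(c,s['tcp_pos']))
E
```

```text
[0.51222983 0.15904634 0.13783417] [-1.97087780e-03  2.46484924e-02  9.99694161e-01 -3.90373936e-04] -0.06788593648025355 309.75355688215757
[[260. 209.]
 [253. 209.]
 [268. 209.]
 [261. 224.]
 [260. 193.]]
[[258.87499528 232.72518932]]
```

View pics/w1.png

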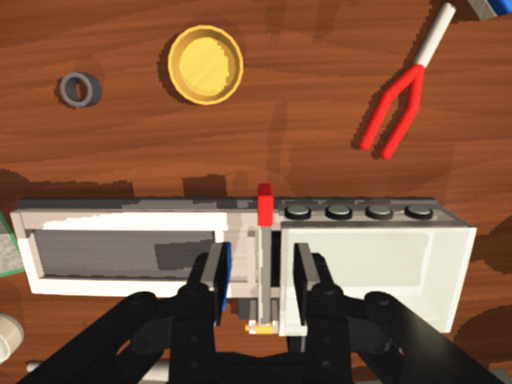

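The wrist picture shows the paddle at cols 258–272, 2–3 mm further +y than predicted, with the lenses low at rows 205–218. I'll go down and grip.

Request:
jog_arm:
  rows:
    - [0, 0.07, -0.5, 0, 0, 0]
    - [0, 0.07, -1, 0, 0, 0]
    - [0, 0.07, -1.5, 0, 0, 0]
    - [0, 0.07, -1.9, 0, 0, 0]
    - [0, 0.07, -1.9, 0, 0, 0]
    - [0, 0.07, -1.9, 0, 0, 0]

```text
clock: 2.65
tcp_pos: [0.5124, 0.1609, 0.0635]
orientation: [-0.001, 0.027, 1.0, -0.0]
wrist_force: [-0.3, 0.2, -0.1]
finger_gap: 0.0341
grip_force: 0.0
```

Request:
jog_arm:
  rows:
    - [0, 0, 0, 0, 0, 0]
    - [0, 0, 0, 0, 0, 0]
    - [0, 0, 0, 0, 0, 0]
    - [0, 0, 0, 0, 0, 0]
    - [0, 0, 0, 0, 0, 0]
    - [0, 0, 0, 0, 0, 0]
  jaw: 1
  force: 30

```text
clock: 3.15
tcp_pos: [0.5132, 0.1619, 0.0644]
orientation: [0.0, 0.025, 1.0, 0.0]
wrist_force: [0.3, 0.3, -0.3]
finger_gap: 0.0002
grip_force: 0.0
```

```bash
python3 - <<'E'
from fit import *
s=env.get_state();print(s['tcp_pos'],s['finger_gap'],s['grip_force'],s['wrist_force'])
p=[.5896,.1147,-.0431]
h=np.array([65,42,52.]);a0=np.arctan2(22,-140);r=np.hypot(22,140)
# grip point: actual fraction: gp viewer frame
g=s['tcp_pos']+[0,0,.019];c,sn=np.cos(p[2]),np.sin(p[2]);d=g[:2]-p[:2]
gx=(c*d[0]+sn*d[1])*1000-65;gz=g[2]*1000-52;print('grip rel hinge',gx,gz)
f=lambda t:np.array([gx*np.cos(t)+gz*np.sin(t)-gx,-gx*np.sin(t)+gz*np.cos(t)-gz])
for t in np.linspace(0,1.9,25)[1:]:
    dx,dz=f(t);print(round(t,3),np.round([dx*c/40,dx*sn/40,dz/40],2))
E
```

```text
[0.51322195 0.16187514 0.06444949] 0.00024484740270005735 0.0 [ 0.30894134  0.27222501 -0.25572086]
grip rel hinge -143.33974135917276 31.449489793184284
0.079 [ 0.07 -0.    0.28]
0.158 [ 0.17 -0.01  0.56]
0.238 [ 0.29 -0.01  0.82]
0.317 [ 0.42 -0.02  1.08]
0.396 [ 0.58 -0.03  1.32]
0.475 [ 0.76 -0.03  1.55]
0.554 [ 0.95 -0.04  1.77]
0.633 [ 1.16 -0.05  1.97]
0.712 [ 1.38 -0.06  2.15]
0.792 [ 1.62 -0.07  2.32]
0.871 [ 1.87 -0.08  2.46]
0.95 [ 2.14 -0.09  2.59]
1.029 [ 2.41 -0.1   2.69]
1.108 [ 2.69 -0.12  2.77]
1.188 [ 2.97 -0.13  2.83]
1.267 [ 3.26 -0.14  2.87]
1.346 [ 3.55 -0.15  2.88]
1.425 [ 3.84 -0.17  2.87]
1.504 [ 4.13 -0.18  2.84]
1.583 [ 4.41 -0.19  2.79]
1.662 [ 4.69 -0.2   2.71]
1.742 [ 4.96 -0.21  2.61]
1.821 [ 5.23 -0.23  2.49]
1.9 [ 5.48 -0.24  2.35]
```

The fingers closed on nothing. I'll look.

```bash
python3 - <<'E'
from fit import *
c=shot('wrist','w2');b=shot('top');print(proj(c,env.get_state()['tcp_pos']))
o=np.zeros((600,800,3),np.uint8);o[:384,:512]=c['pixels'][:,:,::-1]
o[384:,:432]=cv2.resize(b['pixels'][150:210,180:300,::-1],(432,216),interpolation=cv2.INTER_CUBIC);cv2.imwrite('pics/w2.png',o)
E
```

```text
[[259.68585017 230.73452355]]
```

View pics/w2.png

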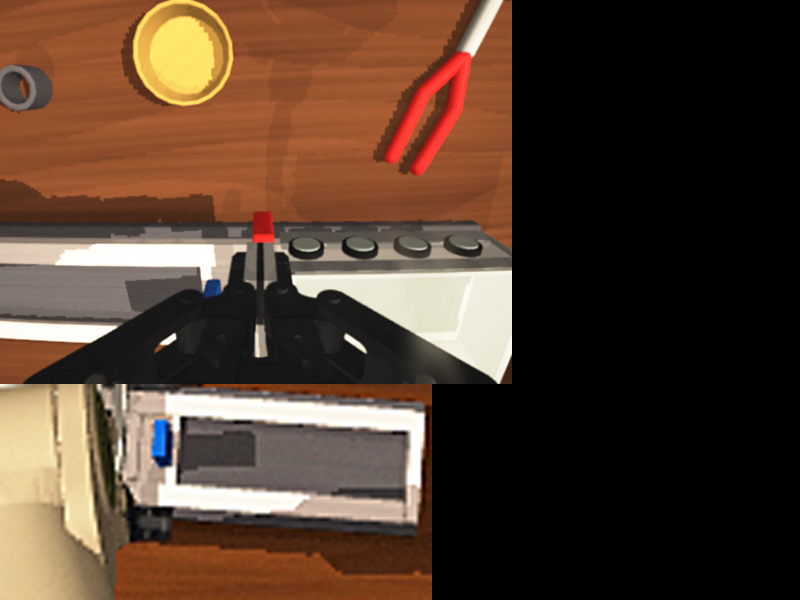

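```bash
python3 - <<'E'
from fit import *
c=load('wrist');M=c['cam_to_world'];s=env.get_state()
print('cam',M[:3,3],'look',-M[:3,2],'tcp',s['tcp_pos'])
for z in(.04,.05,.063,.074,.085): print(z,at_z(c,[[262,211],[262,242],[252,225],[273,225],[262,250]],z).round(4).tolist())
p=[.5896,.1147,-.0431]
print(proj(c,V(p,[(-62,42,85),(-88,42,85),(-88,42,50)])).round(0))
H,S,Vv=cv2.split(cv2.cvtColor(c['pixels'],cv2.COLOR_RGB2HSV));m=((H<5)|(H>175))&(S>150);m[:200]=0;m[:,:240]=0;m[:,290:]=0
for r in range(205,262,3): print(r,np.nonzero(m[r])[0][[0,-1]] if m[r].any() else None,c['pixels'][r,262])
E
```

```text
cam [0.43244629 0.16586688 0.23764251] look [ 0.31658685 -0.01525999 -0.94844077] tcp [0.51303077 0.16183263 0.06420756]
0.04 [[0.5096, 0.1636, 0.04], [0.5331, 0.1625, 0.04], [0.5196, 0.1562, 0.04], [0.5204, 0.1707, 0.04], [0.5395, 0.1622, 0.04]]
0.05 [[0.5057, 0.1637, 0.05], [0.528, 0.1626, 0.05], [0.5152, 0.1566, 0.05], [0.5159, 0.1705, 0.05], [0.5341, 0.1623, 0.05]]
0.063 [[0.5006, 0.1639, 0.063], [0.5214, 0.1629, 0.063], [0.5095, 0.1573, 0.063], [0.5101, 0.1702, 0.063], [0.527, 0.1626, 0.063]]
0.074 [[0.4963, 0.164, 0.074], [0.5158, 0.163, 0.074], [0.5046, 0.1578, 0.074], [0.5053, 0.1699, 0.074], [0.5211, 0.1628, 0.074]]
0.085 [[0.492, 0.1641, 0.085], [0.5102, 0.1632, 0.085], [0.4998, 0.1584, 0.085], [0.5004, 0.1696, 0.085], [0.5151, 0.163, 0.085]]
[[257. 273.]
 [256. 231.]
 [257. 208.]]
205 None [153  86  46]
208 None [151  82  43]
211 [265 269] [149  52  33]
214 [254 271] [151  28  25]
217 [254 271] [152  24  21]
220 [253 271] [152  21  18]
223 [253 272] [153  22  19]
226 [253 272] [156  22  23]
229 [253 273] [156  23  23]
232 [253 273] [152  23  21]
235 [252 273] [247  49  41]
238 [252 273] [254  56  46]
241 [253 273] [255  52  44]
244 None [35 35 33]
247 None [39 35 31]
250 None [28 28 24]
253 None [31 30 26]
256 None [31 29 27]
259 None [30 27 27]
```

```bash
python3 - <<'E'
from fit import *
c=shot('scene');t=env.get_state()['tcp_pos'];q=proj(c,[t,t+[0,0,.03],t+[0,0,.08]]);print(q.round(1),t)
p=[.5896,.1147,-.0431]
q2=proj(c,V(p,[(-75,42,85),(-75,42,50),(65,42,52)]));print(q2.round(1))
x,y=(q[0]-[75,75]).astype(int);print(x,y)
im=c['pixels'][:,:,::-1].copy()
cr=cv2.resize(im[y:y+120,x:x+150],(750,600),interpolation=cv2.INTER_CUBIC)
for a,col in((q,(0,255,0)),(q2,(255,255,0))):
  for k in a: cv2.drawMarker(cr,tuple(int(i) for i in (k-[x,y]+.5)*5),col,0,16,1)
cv2.imwrite('pics/s2.png',cr)
E
```

```text
[[281.4 172.3]
 [282.  165.8]
 [283.2 154.5]] [0.51299389 0.16185154 0.06410914]
[[282.2 168.5]
 [281.4 176. ]
 [311.4 198.1]]
206 97
```

View pics/s2.png

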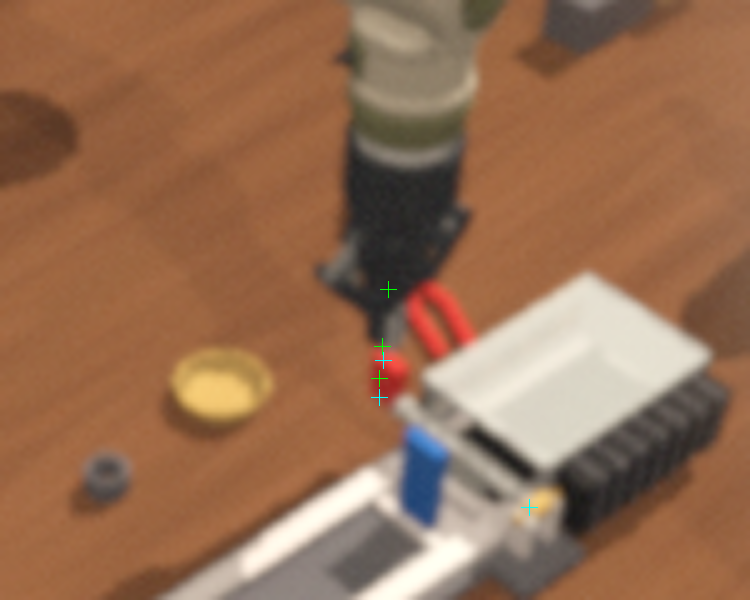

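In the scene picture the finger ends sit above the paddle's top, about 30 mm behind the reported TCP. So the text's TCP doesn't match the fingers. I'll open, go 30 mm lower and watch the force.

Request:
jog_arm:
  rows:
    - [0.07, 0.02, 0, 0, 0, 0]
    - [0.07, 0.02, 0, 0, 0, 0]
    - [0.07, 0.02, 0, 0, 0, 0]
    - [0.07, 0.02, 0, 0, 0, 0]
    - [0.07, 0.02, -0.2, 0, 0, 0]
    - [0.07, 0.02, -0.4, 0, 0, 0]
    - [0.07, 0.02, -0.6, 0, 0, 0]
    - [0.07, 0.02, -0.75, 0, 0, 0]
    - [0.07, 0.02, -0.75, 0, 0, 0]
  jaw: 0.2

```text
clock: 4.05
tcp_pos: [0.5141, 0.1623, 0.0319]
orientation: [-0.002, 0.025, 1.0, -0.0]
wrist_force: [-1.1, -0.3, -0.3]
finger_gap: 0.0342
grip_force: 0.0
```

Request:
jog_arm:
  rows:
    - [0, 0, 0, 0, 0, 0]
    - [0, 0, 0, 0, 0, 0]
    - [0, 0, 0, 0, 0, 0]
    - [0, 0, 0, 0, 0, 0]
    - [0, 0, 0, 0, 0, 0]
    - [0, 0, 0, 0, 0, 0]
  jaw: 1
  force: 30

```text
clock: 4.55
tcp_pos: [0.5158, 0.1632, 0.0341]
orientation: [0.0, 0.025, 1.0, 0.001]
wrist_force: [-0.6, 4.4, -1.7]
finger_gap: 0.0112
grip_force: 33.5
```

```bash
python3 - <<'E'
import numpy as np
gx,gz=-141,24
def rows(t0,ts):
    P=lambda t:np.array([gx*np.cos(t)+gz*np.sin(t),-gx*np.sin(t)+gz*np.cos(t)])
    return [[*np.round(np.array([d[0]*.999,-.0431*d[0],d[1]])/40,2).tolist(),0,0,0] for d in (P(t)-P(t0) for t in ts)]
a=np.linspace(0,1.92,25)
print(rows(0,a[1:13]));print(rows(a[12],a[13:]))
E
```

```text
[[0.06, -0.0, 0.28, 0, 0, 0], [0.14, -0.01, 0.55, 0, 0, 0], [0.24, -0.01, 0.82, 0, 0, 0], [0.37, -0.02, 1.08, 0, 0, 0], [0.51, -0.02, 1.33, 0, 0, 0], [0.67, -0.03, 1.56, 0, 0, 0], [0.86, -0.04, 1.78, 0, 0, 0], [1.05, -0.05, 1.99, 0, 0, 0], [1.27, -0.05, 2.18, 0, 0, 0], [1.5, -0.06, 2.35, 0, 0, 0], [1.74, -0.08, 2.5, 0, 0, 0], [1.99, -0.09, 2.63, 0, 0, 0]]
[[0.26, -0.01, 0.11, 0, 0, 0], [0.53, -0.02, 0.2, 0, 0, 0], [0.81, -0.03, 0.27, 0, 0, 0], [1.09, -0.05, 0.32, 0, 0, 0], [1.38, -0.06, 0.34, 0, 0, 0], [1.66, -0.07, 0.34, 0, 0, 0], [1.95, -0.08, 0.32, 0, 0, 0], [2.23, -0.1, 0.27, 0, 0, 0], [2.51, -0.11, 0.21, 0, 0, 0], [2.78, -0.12, 0.12, 0, 0, 0], [3.04, -0.13, 0.01, 0, 0, 0], [3.3, -0.14, -0.12, 0, 0, 0]]
```

Request:
jog_arm:
  rows:
    - [0.06, 0, 0.28, 0, 0, 0]
    - [0.14, -0.01, 0.55, 0, 0, 0]
    - [0.24, -0.01, 0.82, 0, 0, 0]
    - [0.37, -0.02, 1.08, 0, 0, 0]
    - [0.51, -0.02, 1.33, 0, 0, 0]
    - [0.67, -0.03, 1.56, 0, 0, 0]
    - [0.86, -0.04, 1.78, 0, 0, 0]
    - [1.05, -0.05, 1.99, 0, 0, 0]
    - [1.27, -0.05, 2.18, 0, 0, 0]
    - [1.5, -0.06, 2.35, 0, 0, 0]
    - [1.74, -0.08, 2.5, 0, 0, 0]
    - [1.99, -0.09, 2.63, 0, 0, 0]

```text
clock: 5.55
tcp_pos: [0.5942, 0.1595, 0.1387]
orientation: [-0.002, 0.025, 1.0, 0.0]
wrist_force: [-1.4, 4.2, -5.8]
finger_gap: 0.011
grip_force: 30.4
```

Request:
jog_arm:
  rows:
    - [0.26, -0.01, 0.11, 0, 0, 0]
    - [0.53, -0.02, 0.2, 0, 0, 0]
    - [0.81, -0.03, 0.27, 0, 0, 0]
    - [1.09, -0.05, 0.32, 0, 0, 0]
    - [1.38, -0.06, 0.34, 0, 0, 0]
    - [1.66, -0.07, 0.34, 0, 0, 0]
    - [1.95, -0.08, 0.32, 0, 0, 0]
    - [2.23, -0.1, 0.27, 0, 0, 0]
    - [2.51, -0.11, 0.21, 0, 0, 0]
    - [2.78, -0.12, 0.12, 0, 0, 0]
    - [3.04, -0.13, 0.01, 0, 0, 0]
    - [3.3, -0.14, -0.12, 0, 0, 0]

```text
clock: 6.55
tcp_pos: [0.7286, 0.1532, 0.1364]
orientation: [0.001, 0.025, 1.0, -0.0]
wrist_force: [-0.0, 1.5, 5.9]
finger_gap: 0.0112
grip_force: 31.5
```

```bash
python3 - <<'E'
from fit import *
c=shot('scene');b=shot('top')
o=np.zeros((600,800,3),np.uint8)
o[:400]=cv2.resize(b['pixels'][125:245,150:390,::-1],(800,400),interpolation=cv2.INTER_CUBIC)
o[400:,:400]=cv2.resize(c['pixels'][110:230,220:460,::-1],(400,200),interpolation=cv2.INTER_CUBIC);cv2.imwrite('pics/s3.png',o)
E
```

```text
(no output)
```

View pics/s3.png

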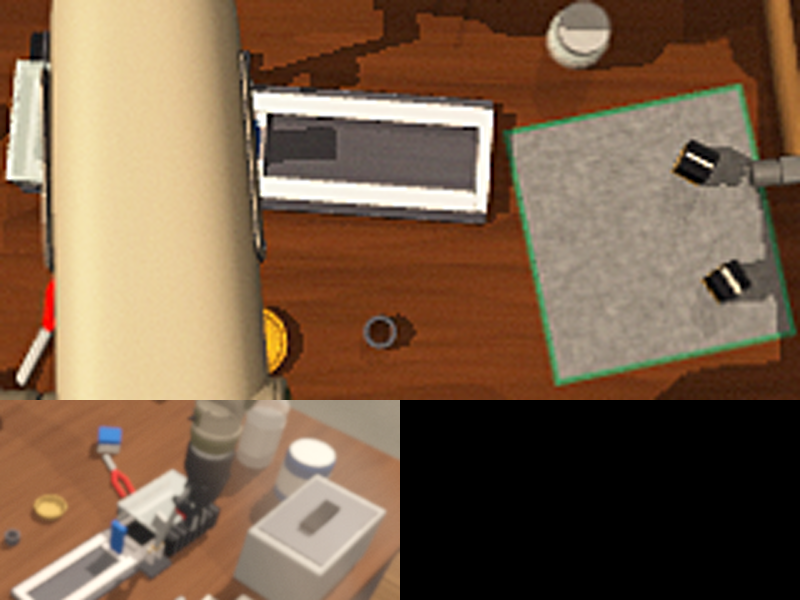

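Request:
jog_arm:
  rows:
    - [0, 0, 0, 0, 0, 0]
    - [0, 0, 0, 0, 0, 0]
    - [0, 0, 0, 0, 0, 0]
    - [0, 0, 0.7, 0, 0, 0]
    - [0, 0, 1.4, 0, 0, 0]
    - [0, 0, 1.4, 0, 0, 0]
    - [-1, -0.25, 1.4, 0, 0, 0]
    - [-2, -0.5, 1.4, 0, 0, 0]
    - [-3, -0.75, 1.2, 0, 0, 0]
    - [-3.47, -0.84, 0.6, 0, 0, 0]
    - [-3.47, -0.84, 0, 0, 0, 0]
    - [-3.47, -0.84, 0, 0, 0, 0]
  jaw: 0.2

```text
clock: 7.65
tcp_pos: [0.5839, 0.1191, 0.1306]
orientation: [-0.004, 0.026, 1.0, -0.001]
wrist_force: [-0.4, 0.1, -0.3]
finger_gap: 0.0339
grip_force: 0.0
```

```bash
python3 - <<'E'
from fit import *
c=shot('wrist');s=env.get_state();print(s['tcp_pos'],proj(c,s['tcp_pos']),s['wrist_force'])
H,S,W=cv2.split(cv2.cvtColor(c['pixels'],cv2.COLOR_RGB2HSV));m=(H>100)&(H<125)&(S>150)
for v in range(150,300,6):
    u=np.nonzero(m[v,200:320])[0]
    if len(u):print(v,u[0]+200,u[-1]+200,W[v,u+200].min(),W[v,u+200].max())
p=[.5896,.1147,-.0431];print(proj(c,V(p,[(-16,-3.5,90),(16,-3.5,90),(16,8.5,90),(-16,8.5,90)])).round(0).tolist())
cv2.imwrite('pics/w3.png',c['pixels'][:,:,::-1])
E
```

```text
[0.58603239 0.1193662  0.13277201] [[260.33774329 235.6906759 ]] [-0.77915051  0.27591649 -0.02736341]
180 256 265 71 94
186 255 266 71 105
192 255 266 70 95
198 254 267 122 155
204 254 267 164 207
210 254 267 166 207
216 254 267 165 206
222 254 267 164 208
228 254 267 161 208
234 255 267 191 208
294 220 220 2 2
[[249.0, 195.0], [250.0, 235.0], [266.0, 235.0], [266.0, 195.0]]
```

View pics/w3.png

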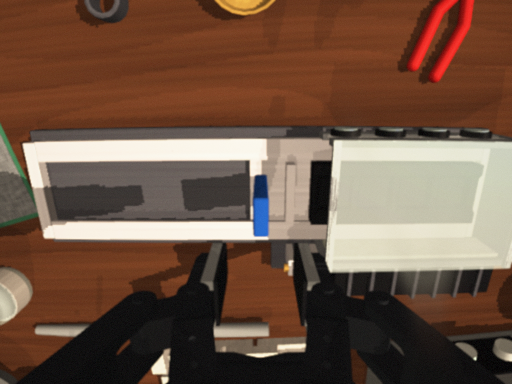

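The tab's top is at cols 254–267, rows 197–235. It matches the fit with a +2 mm shift in y, and the bar is clear. I'll go down and grip the tab.

Request:
jog_arm:
  rows:
    - [0.08, 0, -0.6, 0, 0, 0]
    - [0.08, 0, -1.2, 0, 0, 0]
    - [0.08, 0, -1.8, 0, 0, 0]
    - [0.08, 0, -2.3, 0, 0, 0]
    - [0.08, 0, -2.5, 0, 0, 0]
    - [0.08, 0, -2.5, 0, 0, 0]
    - [0.08, 0, -2.5, 0, 0, 0]

```text
clock: 8.28
tcp_pos: [0.593, 0.1198, 0.0354]
orientation: [0.001, 0.025, 1.0, 0.0]
wrist_force: [0.1, 0.1, -1.3]
finger_gap: 0.0343
grip_force: 0.0
```

Request:
jog_arm:
  rows:
    - [0, 0, 0, 0, 0, 0]
    - [0, 0, 0, 0, 0, 0]
    - [0, 0, 0, 0, 0, 0]
    - [0, 0, 0, 0, 0, 0]
    - [0, 0, 0, 0, 0, 0]
    - [0, 0, 0, 0, 0, 0]
  jaw: 1

```text
clock: 8.78
tcp_pos: [0.5935, 0.1198, 0.0365]
orientation: [0.002, 0.025, 1.0, 0.0]
wrist_force: [0.9, 0.0, 6.1]
finger_gap: 0.0114
grip_force: 31.2
```

Request:
jog_arm:
  rows:
    - [-0.01, -0.2, 0, 0, 0, 0]
    - [-0.02, -0.5, 0, 0, 0, 0]
    - [-0.04, -0.9, 0, 0, 0, 0]
    - [-0.06, -1.3, 0, 0, 0, 0]
    - [-0.07, -1.7, 0, 0, 0, 0]
    - [-0.09, -2.1, 0, 0, 0, 0]
    - [-0.11, -2.5, 0, 0, 0, 0]
    - [-0.13, -2.9, 0, 0, 0, 0]
    - [-0.14, -3.3, 0, 0, 0, 0]
    - [-0.16, -3.7, 0, 0, 0, 0]
    - [-0.18, -4.1, 0, 0, 0, 0]
    - [-0.19, -4.4, 0, 0, 0, 0]

```text
clock: 9.78
tcp_pos: [0.5857, -0.0565, 0.0365]
orientation: [0.002, 0.025, 1.0, 0.001]
wrist_force: [0.2, 4.2, 6.7]
finger_gap: 0.0112
grip_force: 31.4
```

Request:
jog_arm:
  rows:
    - [0, -0.15, 0, 0, 0, 0]
    - [-0.01, -0.3, 0, 0, 0, 0]
    - [-0.02, -0.45, 0, 0, 0, 0]
    - [-0.03, -0.55, 0, 0, 0, 0]
    - [-0.03, -0.65, 0, 0, 0, 0]
    - [-0.03, -0.73, 0, 0, 0, 0]
    - [-0.03, -0.73, 0, 0, 0, 0]
    - [-0.03, -0.73, 0, 0, 0, 0]

```text
clock: 10.45
tcp_pos: [0.5845, -0.0847, 0.0365]
orientation: [0.002, 0.025, 1.0, 0.001]
wrist_force: [0.1, 2.9, 6.6]
finger_gap: 0.0114
grip_force: 31.4
```

Request:
jog_arm:
  rows:
    - [0, -0.05, 0, 0, 0, 0]
    - [0, -0.1, 0, 0, 0, 0]
    - [0, -0.1, 0, 0, 0, 0]
    - [0, -0.1, 0, 0, 0, 0]

```text
clock: 10.78
tcp_pos: [0.5845, -0.085, 0.0365]
orientation: [0.002, 0.024, 1.0, 0.004]
wrist_force: [0.5, 15.0, 9.5]
finger_gap: 0.0115
grip_force: 31.7
```

Request:
jog_arm:
  rows:
    - [0, 0.05, 0, 0, 0, 0]
    - [0, 0.05, 0, 0, 0, 0]
    - [0, 0.05, 0, 0, 0, 0]
    - [0, 0.05, 0, 0, 0, 0]
    - [0, 0.05, 1, 0, 0, 0]
    - [0, 0.05, 2, 0, 0, 0]
    - [0, 0.05, 3, 0, 0, 0]
    - [0, 0.05, 3, 0, 0, 0]
    - [0, 0.05, 3, 0, 0, 0]
  jaw: 0.2

```text
clock: 11.53
tcp_pos: [0.5851, -0.0885, 0.1576]
orientation: [0.003, 0.026, 1.0, -0.001]
wrist_force: [0.7, -0.6, -1.2]
finger_gap: 0.0341
grip_force: 0.0
```

```bash
python3 - <<'E'
from fit import *
c=shot('wrist');b=shot('top');s=env.get_state();print(s['tcp_pos'],s['joint_pos'].round(2))
o=np.zeros((600,800,3),np.uint8);o[:384,:512]=c['pixels'][:,:,::-1]
o[384:,:432]=cv2.resize(b['pixels'][140:240,200:400,::-1],(432,216),interpolation=cv2.INTER_CUBIC);cv2.imwrite('pics/w4.png',o)
p=[.5896,.1167,-.0431]
print(proj(c,V(p,[(x,y-75.5,35) for y in(-57,-19,19,57) for x in(-15.5,15.5)])).round(0).tolist())
print(V(p,[(0,y-75.5,20) for y in(-57,-19,19,57)]).round(4))
E
```

```text
[ 0.58253286 -0.08766753  0.15374226] [-0.29  0.36 -0.    1.21 -0.   -0.23]
[[335.0, 157.0], [333.0, 188.0], [373.0, 157.0], [370.0, 188.0], [411.0, 157.0], [407.0, 187.0], [448.0, 157.0], [443.0, 187.0]]
[[ 0.5839 -0.0157  0.02  ]
 [ 0.5855  0.0223  0.02  ]
 [ 0.5872  0.0603  0.02  ]
 [ 0.5888  0.0982  0.02  ]]
```

View pics/w4.png

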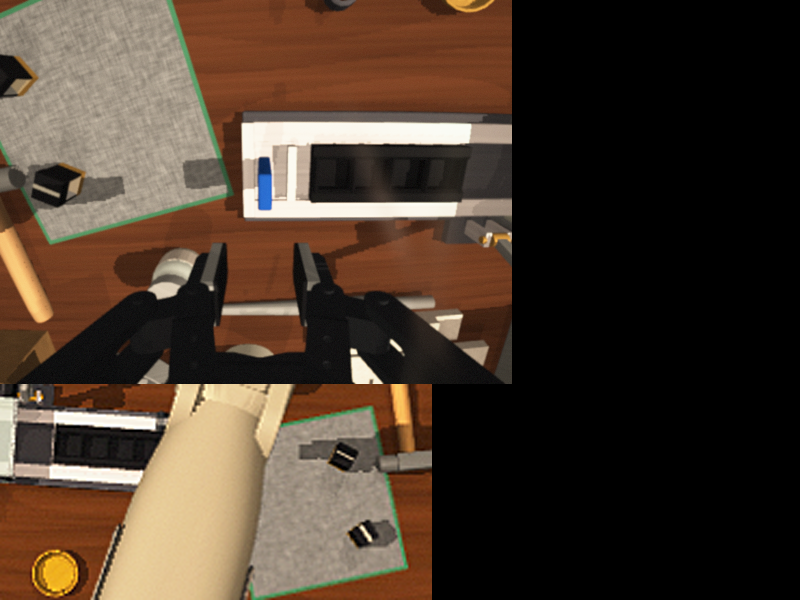

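Carriage is fully out (15 N against the stop). The block starts at col 311, and the cells are still on the pad at wrist (57,187) and (12,75). Moving above the first cell.

Request:
jog_arm:
  rows:
    - [0, -0.9, 0, 0, 0, -0.8]
    - [0, -1.9, -0.1, 0, 0, -1.8]
    - [0, -2.9, -0.3, 0, 0, -2.8]
    - [0, -3.9, -0.6, 0, 0, -3.8]
    - [0, -4.8, -0.9, 0, 0, -3.8]
    - [0, -5.4, -1.2, 0, 0, -3.8]
    - [0, -5.4, -1.2, 0, 0, -3.8]
    - [0, -5.4, -1.2, 0, 0, -3.8]
    - [0, -5.4, -1.2, 0, 0, -3.8]
  jaw: 0

```text
clock: 12.38
tcp_pos: [0.5818, -0.3025, 0.1046]
orientation: [-0.002, 0.223, 0.975, 0.001]
wrist_force: [0.1, 0.5, 0.7]
finger_gap: 0.0426
grip_force: 0.0
```

```bash
cat > cell.py <<'E'
from fit import *
def cell(c,fn):
    s=env.get_state();t=s['tcp_pos'];o=s['orientation'];yaw=np.degrees(2*np.arctan2(o[2],o[1]))-90
    print('tcp',t.round(4),'yaw',round(yaw,1),'tcp px',proj(c,t).round(0))
    hsv=cv2.cvtColor(c['pixels'],cv2.COLOR_RGB2HSV);m=((hsv[:,:,2]>185)&(hsv[:,:,1]<60)).astype(np.uint8)
    n,l,st,ce=cv2.connectedComponentsWithStats(m)
    for i in range(1,n):
        if 30<st[i,4]<600:
            v,u=np.nonzero(l==i);w=at_z(c,np.c_[u,v].astype(float),.0465)[:,:2]
            (cx,cy),(a,b),_=cv2.minAreaRect((w*1000).astype(np.float32));e=np.linalg.svd(w-w.mean(0),full_matrices=False)[2][0]
            print('blob',ce[i].round(0),st[i,4],'c',round(cx/1000,4),round(cy/1000,4),'size',round(a,1),round(b,1),'ang',np.degrees(np.arctan2(e[1],e[0])).round(1))
    cv2.imwrite('pics/%s.png'%fn,c['pixels'][:,:,::-1])
E
python3 - <<'E'
from cell import *
cell(shot('wrist'),'w5')
E
```

```text
tcp [ 0.5824 -0.3022  0.1055] yaw 64.3 tcp px [[260. 232.]]
blob [323.   8.] 103 c 0.4779 -0.2042 size 6.3 13.1 ang -7.8
blob [187.   8.] 34 c 0.4368 -0.287 size 4.4 4.1 ang -42.8
blob [116.  44.] 132 c 0.4357 -0.3431 size 7.0 14.2 ang -83.3
blob [151.  47.] 73 c 0.4472 -0.3211 size 13.1 5.1 ang 3.1
blob [204.  43.] 43 c 0.4621 -0.2871 size 2.0 11.8 ang -81.6
blob [103.  55.] 35 c 0.4358 -0.3551 size 5.1 4.7 ang 38.9
blob [431. 134.] 204 c 0.5905 -0.1621 size 8.2 20.3 ang -77.2
blob [260. 202.] 175 c 0.5831 -0.3031 size 27.8 3.4 ang 64.4
blob [433. 238.] 578 c 0.6766 -0.1832 size 40.2 20.5 ang -112.8
blob [198. 286.] 57 c 0.6305 -0.3876 size 8.7 8.3 ang 7.1
```

View pics/w5.png

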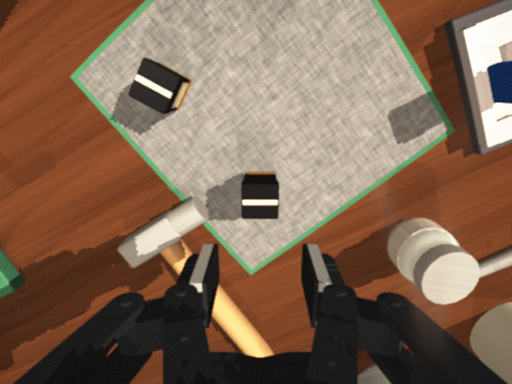

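Cell line seen at (260,202): (0.583, −0.303), angle 64.4°, 27.8 mm long. That agrees with the top view, and the tool is lined up. Descending to the cap, with the gap narrowed to stay clear of the hammer.

Request:
jog_arm:
  rows:
    - [0.02, -0.02, -0.6, 0, 0, 0]
    - [0.02, -0.02, -1.2, 0, 0, 0]
    - [0.02, -0.02, -1.8, 0, 0, 0]
    - [0.02, -0.02, -2.2, 0, 0, 0]
    - [0.02, -0.02, -2.5, 0, 0, 0]
    - [0.02, -0.02, -2.7, 0, 0, 0]
    - [0.02, -0.02, -2.7, 0, 0, 0]
    - [0.02, -0.02, -2.7, 0, 0, 0]
  jaw: 0.05

```text
clock: 13.1
tcp_pos: [0.5842, -0.3038, -0.001]
orientation: [0.0, 0.222, 0.975, -0.0]
wrist_force: [0.0, 0.2, 1.0]
finger_gap: 0.0403
grip_force: 0.0
```

Request:
jog_arm:
  rows:
    - [0, 0, 0, 0, 0, 0]
    - [0, 0, 0, 0, 0, 0]
    - [0, 0, 0, 0, 0, 0]
    - [0, 0, 0, 0, 0, 0]
    - [0, 0, 0, 0, 0, 0]
  jaw: 1
  force: 35

```text
clock: 13.52
tcp_pos: [0.5849, -0.3048, -0.0]
orientation: [0.001, 0.222, 0.975, -0.0]
wrist_force: [0.1, 0.0, 5.7]
finger_gap: 0.0291
grip_force: 36.9
```

```bash
python3 - <<'E'
from cell import *
c=shot('wrist');s=env.get_state();print(s['tcp_pos'],s['finger_gap'],s['grip_force'],s['wrist_force'])
d=shot('scene');q=proj(d,s['tcp_pos'])[0];x,y=(q-[40,30]).astype(int)
o=np.zeros((400,800,3),np.uint8);o[:300,:400]=c['pixels'][84:384,60:460,::-1];o[:300,400:]=cv2.resize(d['pixels'][y:y+60,x:x+80,::-1],(400,300),interpolation=cv2.INTER_CUBIC)
cv2.imwrite('pics/w6.png',o)
E
```

```text
[ 5.84919655e-01 -3.04817390e-01 -1.26806437e-05] 0.029373273043098825 36.8980997800827 [0.82579442 1.94954537 5.45093746]
```

View pics/w6.png

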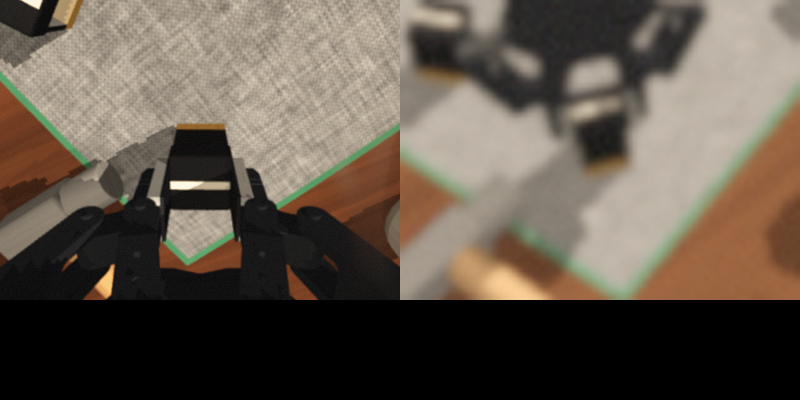

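Cap gripped at 29 mm, square and upright. Lifting and carrying it over nest 2.

Request:
jog_arm:
  rows:
    - [0, 0, 0.6, 0, 0, 0]
    - [0, 0, 1.4, 0, 0, 0]
    - [0, 0, 2.2, 0, 0, 0]
    - [0, 0.7, 3, 0, 0, -1]
    - [0, 1.5, 3, 0, 0, -2]
    - [0, 2.3, 3, 0, 0, -3]
    - [0, 3.1, 3, 0, 0, -4]
    - [0, 3.9, 3, 0, 0, -5]
    - [0, 4.7, 3, 0, 0, -6]
    - [0, 5.5, 3, 0, 0, -7]
    - [0, 6.3, 3, 0, 0, -8]
    - [0, 7.1, 3, 0, 0, -9]

```text
clock: 14.62
tcp_pos: [0.5832, -0.0189, 0.1183]
orientation: [-0.0, 0.643, 0.766, -0.0]
wrist_force: [0.7, -0.1, -0.8]
finger_gap: 0.0294
grip_force: 36.0
```

Request:
jog_arm:
  rows:
    - [0.02, 0.7, 0, 0, 0, -1]
    - [0.05, 1.4, 0, 0, 0, -2]
    - [0.07, 1.9, -0.2, 0, 0, -2.13]
    - [0.07, 2.01, -0.6, 0, 0, -2.13]
    - [0.07, 2.01, -1, 0, 0, -2.13]
    - [0.07, 2.01, -1, 0, 0, -2.13]
    - [0.07, 2.01, -1, 0, 0, -2.13]
    - [0.07, 2.01, -1, 0, 0, -2.13]

```text
clock: 15.28
tcp_pos: [0.5868, 0.0598, 0.079]
orientation: [0.0, 0.722, 0.691, 0.0]
wrist_force: [0.3, -0.2, -1.2]
finger_gap: 0.0292
grip_force: 36.0
```

```bash
python3 - <<'E'
from cell import *
c=shot('wrist');s=env.get_state();o=s['orientation'];print(s['tcp_pos'],2*np.degrees(np.arctan2(o[2],o[1]))-90,s['finger_gap'],s['grip_force'])
p=[.5896,.1167,-.0431]
im=c['pixels'][:,:,::-1].copy()
for i,y in enumerate((-57,-19,19,57)):
    q=proj(c,V(p,[(x,y-75.5+d,35) for x,d in((-19,-19),(19,-19),(19,19),(-19,19))]))
    cv2.polylines(im,[q.round().astype(int)],True,(0,255,0),1)
q=proj(c,V(p,[(x,y-75.5,35) for x,y in((-29,-79.5),(29,-79.5),(29,79.5),(-29,79.5))]));cv2.polylines(im,[q.round().astype(int)],True,(0,255,255),1)
cv2.imwrite('pics/w7.png',cv2.resize(im[40:384],(800,538),interpolation=cv2.INTER_CUBIC))
E
```

```text
[0.58724489 0.05965583 0.07939517] -2.530069363282891 0.02922422433013046 36.04338884353638
```

View pics/w7.png

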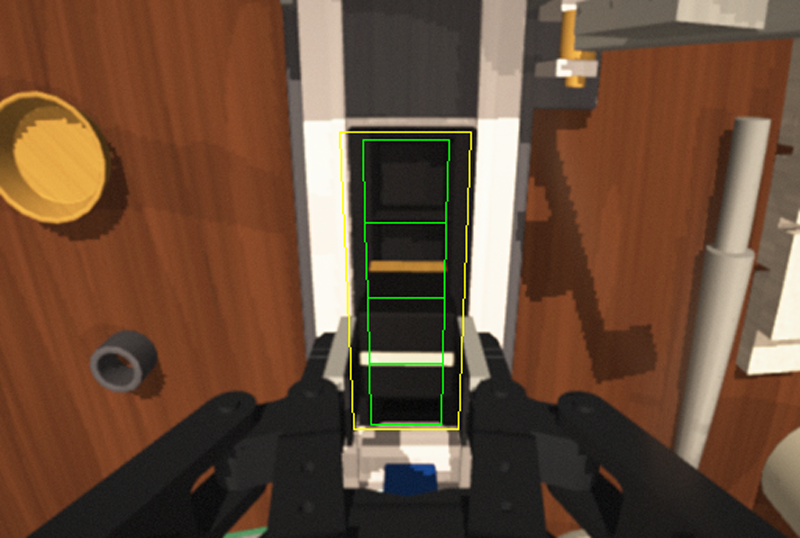

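```bash
python3 - <<'E'
from cell import *
c=load('wrist');k=800/512
f=lambda u,v,z:at_z(c,[[u/k,v/k+40]],z)[0].round(4)
print('line',f(361,358,.1255),f(454,358,.1255),'footedge',f(370,266,.08),f(446,266,.08))
print('block corners',f(347,129,.035),f(476,129,.035),f(354,290,.035),f(470,290,.035))
print('carriage end expected',V([.5896,.1167,-.0431],[(-29,4,35),(29,4,35)]))
E
```

```text
line [0.574  0.063  0.1255] [0.602  0.0618 0.1255] footedge [0.5744 0.0751 0.08  ] [0.6033 0.0739 0.08  ]
block corners [0.5642 0.1228 0.035 ] [0.621  0.1204 0.035 ] [0.5613 0.0457 0.035 ] [0.6181 0.0432 0.035 ]
carriage end expected [[0.56079928 0.1219458  0.035     ]
 [0.61874542 0.11944677 0.035     ]]
```

Request:
jog_arm:
  rows:
    - [0.04, -0.01, 0, 0, 0, 0]
    - [0.04, -0.01, -0.3, 0, 0, 0]
    - [0.04, -0.01, -0.6, 0, 0, 0]
    - [0.04, -0.01, -0.8, 0, 0, 0]
    - [0.04, -0.01, -0.95, 0, 0, 0]
    - [0.04, -0.01, -1.1, 0, 0, 0]
    - [0.04, -0.01, -1.2, 0, 0, 0]
    - [0.04, -0.01, -1.2, 0, 0, 0]

```text
clock: 16.0
tcp_pos: [0.5877, 0.0597, 0.0297]
orientation: [-0.0, 0.722, 0.692, -0.0]
wrist_force: [-0.1, -0.2, -1.0]
finger_gap: 0.0296
grip_force: 36.1
```

Request:
jog_arm:
  rows:
    - [0, 0, -0.1, 0, 0, 0]
    - [0, 0, -0.2, 0, 0, 0]
    - [0, 0, -0.27, 0, 0, 0]
    - [0, 0, -0.27, 0, 0, 0]

```text
clock: 16.33
tcp_pos: [0.5884, 0.0598, 0.02]
orientation: [0.0, 0.722, 0.692, 0.0]
wrist_force: [-0.5, -0.0, 1.9]
finger_gap: 0.0288
grip_force: 36.3
```

Request:
jog_arm:
  rows:
    - [0, 0, 0, 0, 0, 0]
    - [0, 0, 0, 0, 0, 0]
    - [0, 0, 0, 0, 0, 0]
    - [0, 0, 0, 0, 0, 0]
    - [0, 0, 1, 0, 0, 0]
    - [0, 0, 2, 0, 0, 0]
    - [0, 0, 2.8, 0, 0, 0]
    - [-0.3, -0.9, 2.8, 0, 0, 1]
    - [-0.6, -1.9, 2.8, 0, 0, 2]
    - [-0.9, -2.9, 2.8, 0, 0, 3]
    - [-1.2, -3.9, 2.8, 0, 0, 4]
    - [-1.5, -4.9, 2.8, 0, 0, 5]
  jaw: 0

```text
clock: 17.33
tcp_pos: [0.5276, -0.1373, 0.1319]
orientation: [0.0, 0.516, 0.857, 0.0]
wrist_force: [1.0, -0.0, 0.4]
finger_gap: 0.0427
grip_force: 0.0
```

Request:
jog_arm:
  rows:
    - [-0.3, -0.9, 0, 0, 0, 1]
    - [-0.6, -1.9, 0, 0, 0, 1.5]
    - [-1, -2.9, 0, 0, 0, 1.5]
    - [-1.3, -3.9, -0.3, 0, 0, 1.5]
    - [-1.45, -4.75, -0.6, 0, 0, 1.5]
    - [-1.45, -4.9, -0.7, 0, 0, 1.5]
    - [-1.45, -4.9, -0.7, 0, 0, 1.5]
    - [-1.45, -4.9, -0.7, 0, 0, 1.5]

```text
clock: 18.0
tcp_pos: [0.4698, -0.3315, 0.1032]
orientation: [-0.001, 0.45, 0.893, 0.0]
wrist_force: [0.4, 0.3, -0.1]
finger_gap: 0.0426
grip_force: 0.0
```

```bash
python3 - <<'E'
from cell import *
cell(shot('wrist'),'w8')
b=shot('top');cv2.imwrite('pics/t8.png',b['pixels'][:,:,::-1])
E
```

```text
tcp [ 0.4703 -0.3309  0.1036] yaw 36.5 tcp px [[260. 232.]]
blob [296.   5.] 132 c 0.407 -0.2057 size 14.4 6.1 ang 9.5
blob [508.  12.] 160 c 0.526 -0.1165 size 7.8 16.0 ang -40.1
blob [325.  14.] 60 c 0.4261 -0.1991 size 9.4 3.8 ang -89.2
blob [353.  20.] 71 c 0.4438 -0.189 size 4.1 8.4 ang -61.9
blob [371.  31.] 168 c 0.4572 -0.187 size 8.5 19.1 ang -63.3
blob [388.  24.] 35 c 0.4637 -0.1765 size 3.4 7.7 ang -5.4
blob [313.  35.] 218 c 0.4279 -0.2141 size 16.3 13.4 ang -19.0
blob [344.  48.] 563 c 0.4509 -0.2055 size 28.2 31.6 ang -52.5
blob [247.  51.] 38 c 0.3979 -0.2482 size 4.1 6.4 ang -63.1
blob [434.  51.] 33 c 0.5031 -0.1685 size 5.7 3.5 ang 15.0
blob [432.  60.] 90 c 0.5057 -0.1752 size 11.2 6.7 ang 3.8
blob [449.  58.] 72 c 0.5146 -0.1663 size 15.8 4.1 ang 12.9
blob [408.  58.] 34 c 0.4903 -0.1832 size 7.9 3.7 ang 9.5
blob [326.  59.] 52 c 0.4454 -0.2204 size 7.1 4.6 ang 23.6
blob [469.  71.] 37 c 0.5317 -0.1633 size 10.9 4.1 ang 8.0
blob [456.  78.] 40 c 0.528 -0.1722 size 4.4 7.2 ang -70.4
blob [232.  87.] 70 c 0.4034 -0.2728 size 4.7 11.3 ang -68.0
blob [468.  90.] 49 c 0.5413 -0.1716 size 3.5 12.3 ang -84.0
blob [346. 102.] 31 c 0.4748 -0.2334 size 7.3 4.6 ang 31.2
blob [452. 106.] 79 c 0.5406 -0.1881 size 7.4 11.5 ang -9.8
blob [504. 109.] 54 c 0.5739 -0.1626 size 5.6 13.5 ang -67.3
blob [465. 157.] 347 c 0.5766 -0.2089 size 29.3 19.4 ang -109.2
blob [228. 163.] 56 c 0.4327 -0.3212 size 4.0 13.0 ang 3.2
blob [199. 175.] 106 c 0.4206 -0.3428 size 6.1 14.1 ang -84.0
blob [458. 182.] 132 c 0.5896 -0.2255 size 15.6 15.0 ang -106.0
blob [257. 203.] 159 c 0.4704 -0.3332 size 27.6 3.4 ang 35.3
blob [418. 215.] 108 c 0.5832 -0.2641 size 11.7 17.3 ang -39.6
blob [409. 229.] 62 c 0.584 -0.2768 size 4.9 11.6 ang -67.1
blob [354. 280.] 32 c 0.5798 -0.3409 size 7.5 6.0 ang 29.9
blob [198. 286.] 58 c 0.473 -0.4284 size 8.8 8.3 ang -21.7
```

Second cell line at (257,203): (0.470, −0.333), angle 35°, 27.6 mm long. That agrees with the top view. Going down on it.

Request:
jog_arm:
  rows:
    - [0, -0.05, -0.6, 0, 0, -0.2]
    - [0, -0.05, -1.2, 0, 0, -0.2]
    - [0, -0.05, -1.8, 0, 0, -0.2]
    - [0, -0.05, -2.2, 0, 0, -0.2]
    - [0, -0.05, -2.5, 0, 0, -0.2]
    - [0, -0.05, -2.63, 0, 0, -0.2]
    - [0, -0.05, -2.63, 0, 0, -0.2]
    - [0, -0.05, -2.63, 0, 0, -0.2]

```text
clock: 18.77
tcp_pos: [0.4711, -0.3332, -0.0008]
orientation: [0.0, 0.459, 0.889, -0.0]
wrist_force: [-0.3, -0.5, 0.7]
finger_gap: 0.0426
grip_force: 0.0
```

Request:
jog_arm:
  rows:
    - [0, 0, 0, 0, 0, 0]
    - [0, 0, 0, 0, 0, 0]
    - [0, 0, 0, 0, 0, 0]
    - [0, 0, 0, 0, 0, 0]
    - [0, 0, 0, 0, 0, 0]
  jaw: 1

```text
clock: 19.18
tcp_pos: [0.4713, -0.3343, -0.0001]
orientation: [0.001, 0.459, 0.888, 0.0]
wrist_force: [0.8, 1.6, 5.9]
finger_gap: 0.029
grip_force: 38.0
```

Request:
jog_arm:
  rows:
    - [0, 0, 0.6, 0, 0, 0]
    - [0, 0, 1.4, 0, 0, 0]
    - [0, 0, 2.2, 0, 0, 0]
    - [0.25, 0.7, 3, 0, 0, -1]
    - [0.5, 1.4, 3, 0, 0, -2]
    - [0.75, 2.1, 3, 0, 0, -3]
    - [1, 2.8, 3, 0, 0, -4]
    - [1.25, 3.5, 3, 0, 0, -5]
    - [1.5, 4.2, 3, 0, 0, -6]
    - [1.75, 4.9, 3, 0, 0, -6.3]
    - [2, 5.6, 3, 0, 0, -6.3]
    - [2.25, 6.3, 3, 0, 0, -6.3]

```text
clock: 20.18
tcp_pos: [0.5605, -0.0806, 0.1186]
orientation: [0.0, 0.722, 0.691, -0.0]
wrist_force: [0.4, 0.6, -0.8]
finger_gap: 0.0291
grip_force: 37.2
```

Request:
jog_arm:
  rows:
    - [0.25, 0.7, 0, 0, 0, 0]
    - [0.5, 1.4, 0, 0, 0, 0]
    - [0.6, 1.65, -0.3, 0, 0, 0]
    - [0.6, 1.65, -0.8, 0, 0, 0]
    - [0.6, 1.65, -1.1, 0, 0, 0]
    - [0.6, 1.65, -1.1, 0, 0, 0]
    - [0.6, 1.65, -1.1, 0, 0, 0]
    - [0.6, 1.65, -1.1, 0, 0, 0]

```text
clock: 20.85
tcp_pos: [0.5845, -0.0164, 0.0749]
orientation: [0.0, 0.723, 0.691, 0.0]
wrist_force: [-0.1, -0.6, -0.6]
finger_gap: 0.029
grip_force: 37.2
```

```bash
python3 - <<'E'
from cell import *
c=shot('wrist');s=env.get_state();o=s['orientation'];print(s['tcp_pos'],2*np.degrees(np.arctan2(o[2],o[1]))-90,s['finger_gap'],s['grip_force'])
im=c['pixels'][:,:,::-1].copy()
cv2.imwrite('pics/w9.png',cv2.resize(im[40:384],(800,538),interpolation=cv2.INTER_CUBIC))
E
```

```text
[ 0.5849018  -0.0164959   0.07531117] -2.528925153139639 0.029110865240132847 37.195993065834045
```

View pics/w9.png

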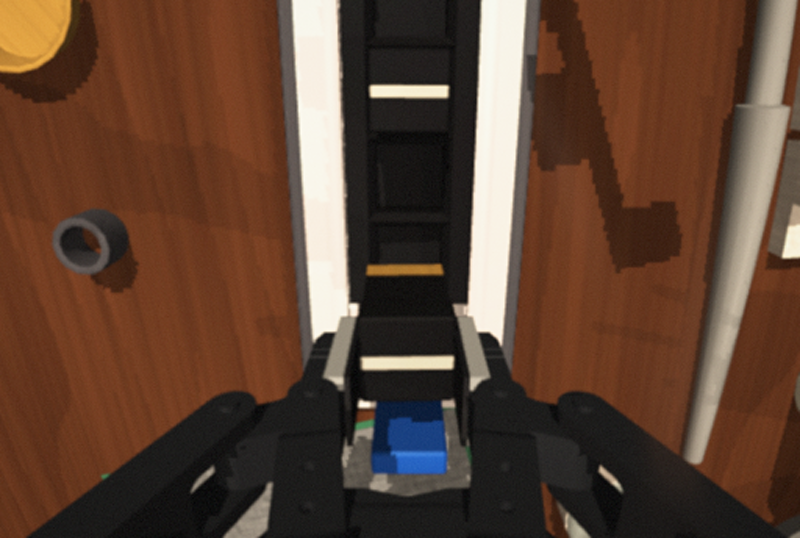

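Cell A sits in nest 2 with its line straight across (row 91, cols 370–448). The held cell is over nest 0, so I'm lowering it.

Request:
jog_arm:
  rows:
    - [0.03, 0, 0, 0, 0, 0]
    - [0.03, 0, -0.3, 0, 0, 0]
    - [0.03, 0, -0.55, 0, 0, 0]
    - [0.03, 0, -0.75, 0, 0, 0]
    - [0.03, 0, -0.9, 0, 0, 0]
    - [0.03, 0, -1, 0, 0, 0]
    - [0.03, 0, -1.1, 0, 0, 0]
    - [0.03, 0, -1.1, 0, 0, 0]

```text
clock: 21.57
tcp_pos: [0.5852, -0.0158, 0.0296]
orientation: [-0.0, 0.722, 0.692, -0.0]
wrist_force: [-0.3, 0.3, -1.6]
finger_gap: 0.0294
grip_force: 37.2
```

Request:
jog_arm:
  rows:
    - [0, 0, -0.1, 0, 0, 0]
    - [0, 0, -0.2, 0, 0, 0]
    - [0, 0, -0.27, 0, 0, 0]
    - [0, 0, -0.27, 0, 0, 0]

```text
clock: 21.9
tcp_pos: [0.5856, -0.0158, 0.02]
orientation: [0.0, 0.722, 0.692, 0.0]
wrist_force: [-0.4, -0.3, 0.3]
finger_gap: 0.029
grip_force: 37.4
```

Request:
jog_arm:
  rows:
    - [0, 0, 0, 0, 0, 0]
    - [0, 0, 0, 0, 0, 0]
    - [0, 0, 0, 0, 0, 0]
    - [0, 0, 0, 0, 0, 0]
    - [0, 0, 1, 0, 0, 0]
    - [0, 0, 2, 0, 0, 0]
    - [0, 0, 3, 0, 0, 0]
    - [0, -0.3, 3.3, 0, 0, 1.1]
    - [0, -0.6, 3.3, 0, 0, 2.2]
    - [0, -0.9, 3.3, 0, 0, 3.3]
    - [0, -1.2, 3.3, 0, 0, 4.4]
    - [0, -1.73, 3.3, 0, 0, 5.5]
  jaw: 0.05

```text
clock: 22.9
tcp_pos: [0.5855, -0.0845, 0.1519]
orientation: [0.0, 0.493, 0.87, 0.0]
wrist_force: [-0.4, 0.2, -0.6]
finger_gap: 0.0405
grip_force: 0.0
```

Request:
jog_arm:
  rows:
    - [0, 0, 0, 0, 0, 1.1]
    - [0, 0, 0, 0, 0, 2.2]
    - [0, 0, 0, 0, 0, 3.3]
    - [0, 0, 0, 0, 0, 4.4]
    - [0, 0, 0, 0, 0, 5.5]
    - [0, 0, 0, 0, 0, 6.6]
    - [0, 0, 0, 0, 0, 7.7]
    - [0, 0, 0, 0, 0, 8.8]
    - [0, 0, 0, 0, 0, 9.5]
    - [0, 0, 0, 0, 0, 9.5]
    - [0, 0, 0, 0, 0, 9.5]
  jaw: 0.2

```text
clock: 23.82
tcp_pos: [0.5855, -0.085, 0.1516]
orientation: [-0.0, 0.023, 1.0, 0.0]
wrist_force: [-0.0, -0.3, 0.2]
finger_gap: 0.0344
grip_force: 0.0
```

```bash
python3 - <<'E'
from cell import *
c=shot('wrist');s=env.get_state();o=s['orientation'];print(s['tcp_pos'],2*np.degrees(np.arctan2(o[2],o[1]))-90)
im=c['pixels'][:,:,::-1]
cv2.imwrite('pics/w10.png',cv2.resize(im[80:280,120:],(784,400),interpolation=cv2.INTER_CUBIC))
E
```

```text
[ 0.58546293 -0.08502465  0.15156994] 87.38984604270607
```

View pics/w10.png

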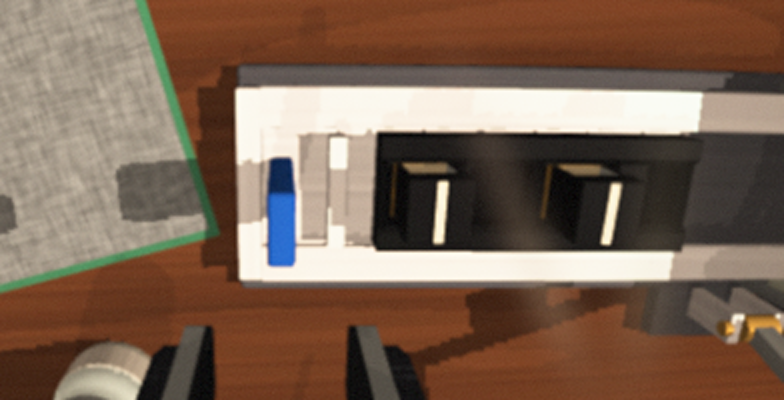

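Both cells are seated with their lines across: caps at about (442,212) and (611,213), inside the block. That was my last allowed picture, so I'll work from numbers now. Gripping the tab.

Request:
jog_arm:
  rows:
    - [0, 0, -0.7, 0, 0, 0]
    - [0, 0, -1.4, 0, 0, 0]
    - [0, 0, -2.1, 0, 0, 0]
    - [0, 0, -2.6, 0, 0, 0]
    - [0, 0, -2.85, 0, 0, 0]
    - [0, 0, -2.85, 0, 0, 0]
    - [0, 0, -2.85, 0, 0, 0]

```text
clock: 24.45
tcp_pos: [0.5855, -0.0851, 0.0378]
orientation: [-0.0, 0.022, 1.0, 0.0]
wrist_force: [0.2, 0.5, 1.0]
finger_gap: 0.0342
grip_force: 0.0
```

Request:
jog_arm:
  rows:
    - [0, 0, 0, 0, 0, 0]
    - [0, 0, 0, 0, 0, 0]
    - [0, 0, 0, 0, 0, 0]
    - [0, 0, 0, 0, 0, 0]
    - [0, 0, 0, 0, 0, 0]
    - [0, 0, 0, 0, 0, 0]
  jaw: 1
  force: 30

```text
clock: 24.95
tcp_pos: [0.5871, -0.0848, 0.0395]
orientation: [0.002, 0.022, 1.0, 0.0]
wrist_force: [1.1, 4.6, 5.2]
finger_gap: 0.0114
grip_force: 31.4
```

Request:
jog_arm:
  rows:
    - [0, 0.05, 0, 0, 0, 0]
    - [0.01, 0.15, 0, 0, 0, 0]
    - [0.01, 0.3, 0, 0, 0, 0]
    - [0.02, 0.47, 0, 0, 0, 0]
    - [0.03, 0.64, 0, 0, 0, 0]
    - [0.03, 0.81, 0, 0, 0, 0]
    - [0.04, 0.98, 0, 0, 0, 0]
    - [0.05, 1.15, 0, 0, 0, 0]
    - [0.06, 1.32, 0, 0, 0, 0]
    - [0.06, 1.49, 0, 0, 0, 0]
    - [0.07, 1.66, 0, 0, 0, 0]
    - [0.08, 1.83, 0, 0, 0, 0]

```text
clock: 25.95
tcp_pos: [0.5904, -0.0135, 0.0396]
orientation: [0.002, 0.022, 1.0, -0.002]
wrist_force: [0.2, -3.4, 6.3]
finger_gap: 0.0112
grip_force: 31.4
```

Request:
jog_arm:
  rows:
    - [0.01, 0.17, 0, 0, 0, 0]
    - [0.01, 0.34, 0, 0, 0, 0]
    - [0.02, 0.51, 0, 0, 0, 0]
    - [0.03, 0.68, 0, 0, 0, 0]
    - [0.04, 0.85, 0, 0, 0, 0]
    - [0.04, 1.02, 0, 0, 0, 0]
    - [0.05, 1.19, 0, 0, 0, 0]
    - [0.06, 1.36, 0, 0, 0, 0]
    - [0.07, 1.53, 0, 0, 0, 0]
    - [0.07, 1.7, 0, 0, 0, 0]
    - [0.08, 1.87, 0, 0, 0, 0]
    - [0.09, 2.04, 0, 0, 0, 0]

```text
clock: 26.95
tcp_pos: [0.594, 0.0684, 0.0396]
orientation: [0.002, 0.022, 1.0, -0.002]
wrist_force: [0.5, -5.5, 7.3]
finger_gap: 0.0111
grip_force: 31.4
```

Request:
jog_arm:
  rows:
    - [0.01, 0.15, 0, 0, 0, 0]
    - [0.01, 0.3, 0, 0, 0, 0]
    - [0.02, 0.43, 0, 0, 0, 0]
    - [0.03, 0.56, 0, 0, 0, 0]
    - [0.03, 0.67, 0, 0, 0, 0]
    - [0.04, 0.78, 0, 0, 0, 0]
    - [0.04, 0.87, 0, 0, 0, 0]
    - [0.04, 0.95, 0, 0, 0, 0]
    - [0.05, 1.02, 0, 0, 0, 0]
    - [0.05, 1.07, 0, 0, 0, 0]
    - [0.05, 1.12, 0, 0, 0, 0]
    - [0.05, 1.12, 0, 0, 0, 0]

```text
clock: 27.95
tcp_pos: [0.596, 0.1135, 0.0396]
orientation: [0.002, 0.022, 1.0, -0.001]
wrist_force: [-0.8, -3.2, 6.4]
finger_gap: 0.0112
grip_force: 31.4
```

Request:
jog_arm:
  rows:
    - [0, 0.04, 0, 0, 0, 0]
    - [0, 0.08, 0, 0, 0, 0]
    - [0, 0.11, 0, 0, 0, 0]
    - [0, 0.14, 0, 0, 0, 0]
    - [0, 0.17, 0, 0, 0, 0]
    - [0, 0.19, 0, 0, 0, 0]
    - [0, 0.21, 0, 0, 0, 0]
    - [0, 0.21, 0, 0, 0, 0]

```text
clock: 28.62
tcp_pos: [0.596, 0.1198, 0.0396]
orientation: [0.002, 0.023, 1.0, -0.003]
wrist_force: [-0.3, -9.5, 6.3]
finger_gap: 0.0113
grip_force: 31.5
```

Request:
jog_arm:
  rows:
    - [0, -0.05, 0, 0, 0, 0]
    - [0, -0.05, 0, 0, 0, 0]
    - [0, -0.05, 0, 0, 0, 0]
    - [0, -0.05, 0, 0, 0, 0]
    - [0, -0.05, 1, 0, 0, 0]
    - [0, -0.05, 2, 0, 0, 0]
    - [0, -0.05, 3, 0, 0, 0]
    - [0, -0.05, 3.9, 0, 0, 0]
    - [0, -0.05, 3.9, 0, 0, 0]
  jaw: 0.2

```text
clock: 29.37
tcp_pos: [0.5982, 0.1217, 0.2021]
orientation: [0.006, 0.021, 1.0, 0.001]
wrist_force: [1.4, 0.1, 1.0]
finger_gap: 0.0342
grip_force: 0.0
```

Request:
jog_arm:
  rows:
    - [0.8, 0.2, 0, 0, 0, 0]
    - [1.7, 0.45, 0, 0, 0, 0]
    - [2.6, 0.7, 0, 0, 0, 0]
    - [3.3, 0.88, 0, 0, 0, 0]
    - [3.3, 0.88, 0, 0, 0, 0]
    - [3.3, 0.88, 0, 0, 0, 0]

```text
clock: 29.87
tcp_pos: [0.7268, 0.1567, 0.1899]
orientation: [-0.002, 0.021, 1.0, -0.0]
wrist_force: [-1.2, 0.4, -0.5]
finger_gap: 0.0342
grip_force: 0.0
```

```bash
python3 - <<'E'
from cell import *
c=shot('wrist');s=env.get_state();print(s['tcp_pos'],proj(c,[.7286,.1532,.18]))
H,S,W=cv2.split(cv2.cvtColor(c['pixels'],cv2.COLOR_RGB2HSV));m=(((H<6)|(H>174))&(S>150)).astype(np.uint8)
n,l,st,ce=cv2.connectedComponentsWithStats(m)
for i in range(1,n):
    if st[i,4]>40:print(st[i],ce[i].round(0),at_z(c,[ce[i]],.185).round(4))
E
```

```text
[0.72582379 0.15644408 0.19143242] [[254.51873587 227.51147925]]
[ 244  163   22   72 1328] [254. 201.] [[0.7088 0.1542 0.185 ]]
[  0 308  41  50 373] [ 19. 331.] [[ 0.8066 -0.0307  0.185 ]]
```

Request:
jog_arm:
  rows:
    - [0.05, -0.06, 0, 0, 0, 0]
    - [0.05, -0.06, -0.4, 0, 0, 0]
    - [0.05, -0.06, -0.8, 0, 0, 0]
    - [0.05, -0.06, -1.1, 0, 0, 0]
    - [0.05, -0.06, -1.35, 0, 0, 0]
    - [0.05, -0.06, -1.35, 0, 0, 0]
    - [0.05, -0.06, -1.35, 0, 0, 0]

```text
clock: 30.5
tcp_pos: [0.7274, 0.1535, 0.1404]
orientation: [-0.0, 0.022, 1.0, 0.0]
wrist_force: [-0.2, 0.1, 0.1]
finger_gap: 0.0342
grip_force: 0.0
```

Request:
jog_arm:
  rows:
    - [0, 0, 0, 0, 0, 0]
    - [0, 0, 0, 0, 0, 0]
    - [0, 0, 0, 0, 0, 0]
    - [0, 0, 0, 0, 0, 0]
    - [0, 0, 0, 0, 0, 0]
    - [0, 0, 0, 0, 0, 0]
  jaw: 1

```text
clock: 31.0
tcp_pos: [0.7295, 0.1533, 0.1411]
orientation: [0.002, 0.022, 1.0, -0.0]
wrist_force: [1.2, -3.1, 5.9]
finger_gap: 0.0111
grip_force: 31.5
```

```bash
python3 - <<'E'
import numpy as np
r,a=149.5,np.radians(61.2);P=lambda t:r*np.array([np.cos(a+t),np.sin(a+t)])
T=np.linspace(0,1.93,25)
for k in (0,12):
    print([[*np.round(np.array([d[0]*.999,-.0431*d[0],d[1]])/40,2).tolist(),0,0,0] for d in (P(t)-P(T[k]) for t in T[k+1:k+13])])
E
```

```text
[[-0.27, 0.01, 0.13, 0, 0, 0], [-0.55, 0.02, 0.25, 0, 0, 0], [-0.83, 0.04, 0.34, 0, 0, 0], [-1.13, 0.05, 0.4, 0, 0, 0], [-1.42, 0.06, 0.44, 0, 0, 0], [-1.72, 0.07, 0.46, 0, 0, 0], [-2.02, 0.09, 0.46, 0, 0, 0], [-2.32, 0.1, 0.43, 0, 0, 0], [-2.62, 0.11, 0.37, 0, 0, 0], [-2.91, 0.13, 0.29, 0, 0, 0], [-3.19, 0.14, 0.19, 0, 0, 0], [-3.46, 0.15, 0.07, 0, 0, 0]]
[[-0.26, 0.01, -0.14, 0, 0, 0], [-0.51, 0.02, -0.31, 0, 0, 0], [-0.75, 0.03, -0.5, 0, 0, 0], [-0.97, 0.04, -0.7, 0, 0, 0], [-1.17, 0.05, -0.92, 0, 0, 0], [-1.36, 0.06, -1.16, 0, 0, 0], [-1.53, 0.07, -1.41, 0, 0, 0], [-1.67, 0.07, -1.67, 0, 0, 0], [-1.8, 0.08, -1.94, 0, 0, 0], [-1.9, 0.08, -2.23, 0, 0, 0], [-1.98, 0.09, -2.52, 0, 0, 0], [-2.03, 0.09, -2.81, 0, 0, 0]]
```

Request:
jog_arm:
  rows:
    - [-0.27, 0.01, 0.13, 0, 0, 0]
    - [-0.55, 0.02, 0.25, 0, 0, 0]
    - [-0.83, 0.04, 0.34, 0, 0, 0]
    - [-1.13, 0.05, 0.4, 0, 0, 0]
    - [-1.42, 0.06, 0.44, 0, 0, 0]
    - [-1.72, 0.07, 0.46, 0, 0, 0]
    - [-2.02, 0.09, 0.46, 0, 0, 0]
    - [-2.32, 0.1, 0.43, 0, 0, 0]
    - [-2.62, 0.11, 0.37, 0, 0, 0]
    - [-2.91, 0.13, 0.29, 0, 0, 0]
    - [-3.19, 0.14, 0.19, 0, 0, 0]
    - [-3.46, 0.15, 0.07, 0, 0, 0]

```text
clock: 32.0
tcp_pos: [0.5909, 0.1598, 0.1424]
orientation: [0.001, 0.022, 1.0, 0.0]
wrist_force: [5.1, -1.0, -1.8]
finger_gap: 0.0111
grip_force: 31.6
```

Request:
jog_arm:
  rows:
    - [-0.26, 0.01, -0.14, 0, 0, 0]
    - [-0.51, 0.02, -0.31, 0, 0, 0]
    - [-0.75, 0.03, -0.5, 0, 0, 0]
    - [-0.97, 0.04, -0.7, 0, 0, 0]
    - [-1.17, 0.05, -0.92, 0, 0, 0]
    - [-1.36, 0.06, -1.16, 0, 0, 0]
    - [-1.53, 0.07, -1.41, 0, 0, 0]
    - [-1.67, 0.07, -1.67, 0, 0, 0]
    - [-1.8, 0.08, -1.94, 0, 0, 0]
    - [-1.9, 0.08, -2.23, 0, 0, 0]

```text
clock: 32.83
tcp_pos: [0.5134, 0.1634, 0.0533]
orientation: [0.0, 0.022, 1.0, 0.0]
wrist_force: [-2.2, 0.8, 2.5]
finger_gap: 0.0115
grip_force: 33.1
```

Request:
jog_arm:
  rows:
    - [-0.04, 0, -0.15, 0, 0, 0]
    - [-0.08, 0, -0.29, 0, 0, 0]
    - [-0.11, 0, -0.43, 0, 0, 0]
    - [-0.13, 0, -0.56, 0, 0, 0]
    - [-0.13, 0, -0.56, 0, 0, 0]

```text
clock: 33.25
tcp_pos: [0.5089, 0.1636, 0.0337]
orientation: [0.001, 0.021, 1.0, 0.001]
wrist_force: [-9.7, 0.5, 21.6]
finger_gap: 0.0112
grip_force: 36.9
```

Force rose to 21.6 N at the end of the swing, at the same height the paddle started from. I'll release and go back to the pose of my early wrist picture to compare rows.

Request:
jog_arm:
  rows:
    - [0.02, 0, 0.1, 0, 0, 0]
    - [0.02, 0, 0.1, 0, 0, 0]
    - [0.02, 0, 0.1, 0, 0, 0]
    - [0.02, 0, 0.1, 0, 0, 0]
    - [0.02, 0, 0.1, 0, 0, 0]
    - [0.08, 0, 0.5, 0, 0, 0]
    - [0.08, 0, 1.1, 0, 0, 0]
    - [0.08, 0, 1.1, 0, 0, 0]
    - [0.08, 0, 1.1, 0, 0, 0]
    - [0.08, 0, 1.1, 0, 0, 0]
  jaw: 0.2

```text
clock: 34.08
tcp_pos: [0.5116, 0.1629, 0.0742]
orientation: [-0.0, 0.022, 1.0, -0.0]
wrist_force: [-0.2, -0.6, 0.4]
finger_gap: 0.0342
grip_force: 0.0
```

```bash
python3 - <<'E'
from cell import *
s=env.get_state();print(s['tcp_pos'],s['orientation'].round(4),s['wrist_force'])
c=shot('wrist');p=[.5896,.1167,-.0431]
H,S,W=cv2.split(cv2.cvtColor(c['pixels'],cv2.COLOR_RGB2HSV));m=((H<6)|(H>174))&(S>150);m[:,:235]=0;m[:,290:]=0
prev=None
for r in range(195,265,2):
    u=np.nonzero(m[r])[0]
    if len(u)>3:print(r,u[0],u[-1],int(np.median(W[r,u])))
print(proj(c,V(p,[(-88,42,85),(-88,42,50),(-62,42,85)])).round(1).tolist())
E
```

```text
[0.5116271  0.16285184 0.07423386] [-3.000e-04  2.170e-02  9.998e-01 -0.000e+00] [-0.21959288 -0.62720063  0.38564604]
209 253 268 148
211 253 269 150
213 252 270 151
215 252 270 153
217 252 270 156
219 251 270 155
221 252 271 155
223 251 271 155
225 252 271 152
227 251 271 149
229 251 271 164
231 251 271 207
233 251 271 226
235 251 271 227
237 252 271 227
239 252 271 227
241 252 270 227
243 252 270 226
245 252 270 226
247 252 270 226
249 252 270 227
251 252 270 226
253 252 270 226
255 252 270 227
257 252 270 251
259 252 270 249
261 252 270 255
263 251 272 255
[[258.5, 226.2], [258.6, 205.1], [258.5, 265.8]]
```

Request:
jog_arm:
  rows:
    - [0.05, 0, 0.3, 0, 0, 0]
    - [0.05, 0, 0.3, 0, 0, 0]
    - [0.05, 0, 0.3, 0, 0, 0]
    - [0.05, 0, 0.3, 0, 0, 0]
    - [0.05, 0, 0.3, 0, 0, 0]
    - [0.05, 0, 0.1, 0, 0, 0]
    - [0.05, 0, -0.1, 0, 0, 0]
    - [0.05, 0, -0.3, 0, 0, 0]
    - [0.05, 0, -0.3, 0, 0, 0]
  jaw: 1

```text
clock: 34.88
tcp_pos: [0.5121, 0.1626, 0.0603]
orientation: [-0.002, 0.022, 1.0, -0.0]
wrist_force: [0.1, -0.8, -0.5]
finger_gap: -0.0002
grip_force: 0.0
```

Request:
jog_arm:
  rows:
    - [0, 0, -0.05, 0, 0, 0]
    - [0, 0, -0.1, 0, 0, 0]
    - [0, 0, -0.1, 0, 0, 0]

```text
clock: 35.13
tcp_pos: [0.5138, 0.1629, 0.0585]
orientation: [-0.0, 0.022, 1.0, 0.0]
wrist_force: [-0.6, -0.4, -1.2]
finger_gap: -0.0002
grip_force: 0.0
```

Request:
jog_arm:
  rows:
    - [0, 0, -0.05, 0, 0, 0]
    - [0, 0, -0.1, 0, 0, 0]
    - [0, 0, -0.15, 0, 0, 0]
    - [0, 0, -0.15, 0, 0, 0]

```text
clock: 35.47
tcp_pos: [0.5142, 0.163, 0.0537]
orientation: [0.001, 0.022, 1.0, 0.0]
wrist_force: [-0.9, 0.3, 5.2]
finger_gap: 0.0003
grip_force: 2.5
```

Request:
jog_arm:
  rows:
    - [0, 0, -0.04, 0, 0, 0]
    - [0, 0, -0.08, 0, 0, 0]
    - [0, 0, -0.08, 0, 0, 0]

```text
clock: 35.72
tcp_pos: [0.5143, 0.1631, 0.0533]
orientation: [0.001, 0.022, 1.0, 0.0]
wrist_force: [-8.1, -2.1, 24.8]
finger_gap: 0.0003
grip_force: 12.6
```

Request:
jog_arm:
  rows:
    - [0, 0, 0.8, 0, 0, 0]
    - [0, 0, 1.7, 0, 0, 0]
    - [0, 0, 2.6, 0, 0, 0]
    - [-0.3, -0.9, 3, 0, 0, 0]
    - [-0.6, -1.8, 3, 0, 0, 0]
    - [-0.9, -2.7, 3, 0, 0, 0]
    - [-1.2, -3.6, 3, 0, 0, 0]
    - [-1.5, -4.5, 3, 0, 0, 0]
    - [-1.7, -5.4, 3, 0, 0, 0]
    - [-1.9, -6.3, 3, 0, 0, 0]
    - [-2.1, -7.2, 3, 0, 0, 0]
    - [-2.1, -8.1, 3, 0, 0, 0]

```text
clock: 36.72
tcp_pos: [0.4282, -0.1623, 0.1699]
orientation: [-0.0, 0.022, 1.0, 0.0]
wrist_force: [1.7, 0.5, -0.1]
finger_gap: -0.0001
grip_force: 0.0
```

Request:
jog_arm:
  rows:
    - [0, -0.9, 0, 0, 0, 0]
    - [0, -1.8, 0, 0, 0, 0]
    - [0, -2.7, 0, 0, 0, 0]
    - [0, -3.6, 0, 0, 0, 0]
    - [0, -4.5, 0, 0, 0, 0]
    - [0, -4.5, 0, 0, 0, 0]
    - [0, -4.5, 0, 0, 0, 0]

```text
clock: 37.3
tcp_pos: [0.4295, -0.3428, 0.169]
orientation: [-0.0, 0.023, 1.0, 0.0]
wrist_force: [-0.6, 0.6, -0.4]
finger_gap: -0.0002
grip_force: 0.0
```

```bash
python3 - <<'E'
from cell import *
c=shot('top');H,S,W=cv2.split(cv2.cvtColor(c['pixels'],cv2.COLOR_RGB2HSV));print(env.get_state()['tcp_pos'])
for nm,m,(y0,y1,x0,x1) in(('blue',(H>100)&(H<125)&(S>150),(150,180,210,235)),('red',((H<5)|(H>175))&(S>200),(180,200,200,215))):
    v,u=np.nonzero(m[y0:y1,x0:x1]);print(nm,len(u),u.mean()+x0,v.mean()+y0)
old=cv2.imread('pics/top0.png');old=cv2.resize(old,(512,384),interpolation=cv2.INTER_AREA)[:,:,::-1]
d=np.abs(c['pixels'].astype(int)-old).max(2)>70;d[260:]=0
n,l,st,ce=cv2.connectedComponentsWithStats(d.astype(np.uint8))
for i in range(1,n):
    if st[i,4]>12:print('diff',st[i])
E
```

```text
[ 0.42940194 -0.34118391  0.16909891]
blue 59 224.11864406779662 166.0
red 40 209.125 189.05
diff [352 167  14  14 106]
diff [ 360  180  126   80 4158]
diff [417 188  17  16  55]
diff [377 196  42  36 365]
diff [499 197  11  18  73]
diff [361 203  15  14 111]
diff [395 217   7   4  15]
diff [370 220   6   4  19]
```

```bash
python3 -c "
from workcell import env
print(env.hand_in())"
```

```text
the job is handed in; nothing more can be done
None
```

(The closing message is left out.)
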